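# Scan the spice jars and pack them in the bifold box

## Robot

A 6-joint arm with a two-finger parallel gripper is mounted at the origin on the work surface. World frame = base frame: x ahead of the robot, y to its left, z up, the work surface at z = 0. Lengths are in mm, angles in rad, forces in N, time in s.
With the tool pointing down it reaches from about 300 to 750 mm from the base axis. Payload 8.5 kg.
Tool frame: the origin (TCP) lies at the very end of the fingers, on their centre line; the grasp point (between the pads) lies 19 mm behind it; z points along the fingers, x is the direction in which the jaws open and shut, and the axes are right-handed (so a half turn about z gives the same grasp; the last joint's range is limited). The gripper opens to 88 mm and grips with 3 to 60 N. Pads are 18 mm wide; open, the fingers measure 123 mm over their backs; the gripper's body (75 mm by 187 mm) begins 45 mm behind the grasp point.
Start: joints at [-1.384, 0.381, 1.297, -0, 1.464, -0.215], TCP at [215.084, -506.181, 207.948] pointing down, gripper open.
Joint ranges: [-3.11, 3.11], [-0.89, 2.33], [0.22, 2.48], [-1.42, 4.56], [0.17, 2.85], [-2.88, 2.88]. Speed limits (rad/s): [2.39, 2.39, 3.14, 3.14, 3.14, 3.14].

## Interface

Orientations are given as a unit quaternion [x, y, z, w].
In Python, from plant import get_state, vision, ticket gives the robot as it stands.
- The arm moves only by the tool move_arm, never from a script. Its argument "motion" is text: rows parted by semicolons, each of 7 numbers parted by spaces: the shift along the tool's x, y, z as a fraction of full scale, then the turn, a rotation vector about the tool's x, y, z as a fraction of full scale, then the opening, from -1 (shut) to 1 (fully open). A call has exactly 10 rows; each row is the pose to reach, as a shift and turn from the pose measured when the call began, along the tool's axes at that moment, turning the shorter way round; what a row does not reach only later rows make up. Full scale, the value 1, is 25 cm for a shift and 2 pi rad for a turn. A row lasts 1/12 s, in which the tool goes at most 41.7 mm and 7.16 degrees, less where a joint would pass 70% of its speed; a pose out of reach is approached as far as the arm can. A call with a number of a shift or a turn outside -1 to 1 is refused whole. A call with a gripper value outside its range is refused whole. The fingers move at their own pace and stop on an object; "newtons" is the grip in N (left out, the last holds). Time passes only in rows, so rows that repeat a pose let the fingers close, or fill a call up. It gives the time, the measured TCP pose, the force and the opening at its end, in the units of the state.
- get_state(): the state, without advancing time (a new reading comes with each control period).
- vision.grab_frame(name): name is "scene" or "top" or "wrist"; returns the picture (420x560x3 uint8, red, green, blue); there is no depth.
- vision.camera_info(name): a dict with "intrinsics" (3x3 intrinsics, pixels), "origin" and "attitude" of the camera in the world. Camera axes: x right, y up, looking along -z (the intrinsics and any distortion apply to the point x, -y, -z); pixel columns grow to the right and rows downward; lengths in mm; the calibration is good to about 2 mm. A picture is of the moment at which its call begins: read the wrist's pose just before it. camera_info takes no time and is no camera call; for the wrist camera it gives the pose at the moment of the call.
- ticket.close_job(): hands the job in, once; it reports no verdict.
The state is a dict: "t": time; "joint_pos": joint angles; "joint_velocities": joint speeds; "joint_torque": joint torques, N m; "tool_pos": TCP position; "tool_rot": TCP orientation; "wrist_force": force on the tool from outside, world axes, zero at the start; "torque": the same for the moment, N m; "width": opening from 0.0 (shut) to 1.0 (fully open).
Only numpy, scipy, OpenCV 4.12 (cv2) and the standard library are available. Lean on these libraries where they do the work, as an engineer would, in place of code of your own. Each camera call takes 0.05 s, during which the arm holds its last target.

## Task

First fold the spice box's bifold cover open, so that its front leaf lies flat on the rear leaf, and leave it so. Then, one jar at a time from the largest to the smallest, stand each spice jar on the middle of the scanner's ringed spot with its label turned to face the window for a second, and pack it in the open front compartment of the box, so that at the end all the jars stand upright side by side on its floor. Leave the bowl, the plate and the chopstick box where they are.

Things in the scene. Friction and masses are not known exactly. Their poses are not given: they have to be found in the camera images.
- jar_a_center (a point): Centre, half-way up, of the largest amber glass spice jar: 94 mm tall in all, glass body 60 mm in diameter with a round black screw lid 42 mm in diameter and 30 mm tall on top. A paper label covers one side of the glass, and a white paper strip 11 mm wide runs from the middle of the lid top to the lid edge on the label side. z is up the jar, x points from the jar axis straight out through the label. Loose, 0.15 to 0.36 kg, thick heavy glass base. May be absent (None).
- jar_b_center (a point): Centre, half-way up, of the second largest amber glass spice jar: 89 mm tall in all, glass body 56 mm in diameter with a round black screw lid 38 mm in diameter and 30 mm tall on top. A paper label covers one side of the glass, and a white paper strip 11 mm wide runs from the middle of the lid top to the lid edge on the label side. z is up the jar, x points from the jar axis straight out through the label. Loose, 0.15 to 0.36 kg, thick heavy glass base. May be absent (None).
- jar_c_center (a point): Centre, half-way up, of the third largest amber glass spice jar: 84 mm tall in all, glass body 52 mm in diameter with a round black screw lid 34 mm in diameter and 30 mm tall on top. A paper label covers one side of the glass, and a white paper strip 11 mm wide runs from the middle of the lid top to the lid edge on the label side. z is up the jar, x points from the jar axis straight out through the label. Loose, 0.15 to 0.36 kg, thick heavy glass base. May be absent (None).
- jar_d_center (a point): Centre, half-way up, of the smallest amber glass spice jar: 79 mm tall in all, glass body 48 mm in diameter with a round black screw lid 30 mm in diameter and 30 mm tall on top. A paper label covers one side of the glass, and a white paper strip 11 mm wide runs from the middle of the lid top to the lid edge on the label side. z is up the jar, x points from the jar axis straight out through the label. Loose, 0.15 to 0.36 kg, thick heavy glass base. May be absent (None).
- scan_spot (a point): Centre of the ringed spot on the top face of the label scanner's grey base plate (plate 6 mm thick, 110 mm wide, fixed to the ledge). x points level from here to the scanner window, z up. The plate reaches 45 mm from the spot away from the window.
- scan_window (a point): Centre of the dark window (60 mm wide, 34 mm high) in the upright face of the white scanner block. It lies 60 mm from the scan spot along the spot's x axis and 37 mm above it and looks back over the spot. The block is 110 mm wide, 55 mm deep behind the window, its top 76 mm above the ledge.
- compartment (a point): Centre of the inner floor of the front compartment of the wooden spice box (box fixed to the ledge, 252 x 252 mm, walls 6 mm thick). Inside, the compartment is 120 mm along this point's x, 240 mm along y and 96 mm deep; its floor is 6 mm above the ledge. x points level towards the box's rear half (closed off by a divider), z up. The compartment lies under the front leaf of the cover when the cover is shut.
- fold_hinge (a point): Middle of the hinge line between the two leaves of the box's bifold cover, on the upper face, 108 mm above the ledge while the rear leaf lies flat and 60 mm from the compartment centre along its x. The hinge line runs along the compartment's y. Each leaf is 126 mm from hinge to outer edge, 252 mm wide, 6 mm thick.
- tab (a point): Grip point in the flat wooden tab of the front leaf, in the middle of its thickness, 152 mm from the hinge line. The tab is 40 mm wide (along the hinge direction), 6 mm thick and stands 41 mm out from the middle of the leaf's outer edge in the plane of the leaf (126 to 167 mm from the hinge line), clear of the box.
- front_leaf (a joint): Angle of the front leaf about the fold hinge, rad: 0 flat over the compartment, growing as the tab is lifted up and over, 3.14 folded flat on top of the rear leaf. Friction 0.12 N m: it stays where it is left and must be pushed all the way. Leaf 0.12 kg.
- rear_leaf (a joint): Angle of the rear leaf about its own hinge on the box's rear rim, rad: 0 lying flat on the rear half of the box, growing as it is lifted. A spring holds it shut with 1 N m, rising by 1 N m per rad, so it stays flat while the front leaf is folded and goes back if lifted.
- ramen_bowl: White ceramic bowl, 150 mm across, 70 mm high, bystander; origin at the centre of its underside.
- plate: White melamine plate, 140 mm across, 16 mm high, bystander; origin at the centre of its underside.
- chopstick_box: Grey and white plastic chopstick box with flip lid, 230 x 60 x 30 mm, bystander; long axis x, origin at the centre of its underside.
Things that resemble listed ones, but are neither listed nor needed, are in the scene too. Leave any green look-alike of the part that bears scan_spot alone.

How it is judged (in metres and radians):
On the way, in this order (a step that is already met when the one before it is completed fails the run):
1. the bifold cover is folded open, front leaf flat on the rear leaf (value of joint front_leaf above 2.95 rad and value of joint rear_leaf below 0.1 rad), for 0.3 s.
2. the largest jar stands on the scan spot with its label facing the window for half a second (horizontal distance between jar_a_center and scan_spot below 0.016 m and z of jar_a_center in the frame of scan_spot below 0.053 m and angle between jar_a_center's own z axis and vertical below 0.12 rad and x of scan_window in the frame of jar_a_center above 0.03 m and y of scan_window in the frame of jar_a_center between -0.022 and 0.022 m), for 0.5 s.
3. the second largest jar stands on the scan spot with its label facing the window for half a second (horizontal distance between jar_b_center and scan_spot below 0.016 m and z of jar_b_center in the frame of scan_spot below 0.0505 m and angle between jar_b_center's own z axis and vertical below 0.12 rad and x of scan_window in the frame of jar_b_center above 0.03 m and y of scan_window in the frame of jar_b_center between -0.022 and 0.022 m), for 0.5 s.
4. the third largest jar stands on the scan spot with its label facing the window for half a second (horizontal distance between jar_c_center and scan_spot below 0.016 m and z of jar_c_center in the frame of scan_spot below 0.048 m and angle between jar_c_center's own z axis and vertical below 0.12 rad and x of scan_window in the frame of jar_c_center above 0.03 m and y of scan_window in the frame of jar_c_center between -0.022 and 0.022 m), for 0.5 s.
5. the smallest jar stands on the scan spot with its label facing the window for half a second (horizontal distance between jar_d_center and scan_spot below 0.016 m and z of jar_d_center in the frame of scan_spot below 0.0455 m and angle between jar_d_center's own z axis and vertical below 0.12 rad and x of scan_window in the frame of jar_d_center above 0.03 m and y of scan_window in the frame of jar_d_center between -0.022 and 0.022 m), for 0.5 s.
At the end, for the whole second after the job is handed in: Front leaf above 2.95 rad, rear leaf below 0.1 rad; every jar present was scanned in order (within 16 mm of the spot, on the plate, label within about 20 degrees of the window) and stands in the front compartment upright within 0.12 rad, height within 6 mm of standing on its floor (all of step 1 and x of jar_a_center in the frame of compartment between -0.034 and 0.034 m and y of jar_a_center in the frame of compartment between -0.094 and 0.094 m and z of jar_a_center in the frame of compartment between 0.041 and 0.053 m and angle between each of jar_a_center, jar_b_center, jar_c_center, jar_d_center's own z axis and vertical below 0.12 rad and x of jar_b_center in the frame of compartment between -0.036 and 0.036 m and y of jar_b_center in the frame of compartment between -0.096 and 0.096 m and z of jar_b_center in the frame of compartment between 0.0385 and 0.0505 m and x of jar_c_center in the frame of compartment between -0.038 and 0.038 m and y of jar_c_center in the frame of compartment between -0.098 and 0.098 m and z of jar_c_center in the frame of compartment between 0.036 and 0.048 m and x of jar_d_center in the frame of compartment between -0.04 and 0.04 m and y of jar_d_center in the frame of compartment between -0.1 and 0.1 m and z of jar_d_center in the frame of compartment between 0.0335 and 0.0455 m); the robot touches nothing.
It fails at once if the ramen bowl is moved by more than 30 mm (distance of ramen_bowl from where it was at the start of the episode above 0.03 m).
It fails at once if the plate is moved by more than 30 mm (distance of plate from where it was at the start of the episode above 0.03 m).
It fails at once if the chopstick box is moved by more than 30 mm (distance of chopstick_box from where it was at the start of the episode above 0.03 m).
Of jar_a, jar_b, jar_c, jar_d only 3 to 4 are there at a start; the rules pass over those that are not, and their reading is None.
At some moment in a run one of jar_a, jar_b, jar_c, jar_d may be knocked a few centimetres aside while the robot is not near it.
It also fails if it takes over 210 s, if anything falls off the work surface, if the arm or the gripper's body presses on something with over 40 N, if the wrist force passes 120 N, or if a joint passes its speed limit or range.

## Working session

There is one attempt and no reset: what is moved stays moved. The work goes in short steps, Python scripts to look and compute and a tool call to move; the robot and the scene stay as the last step left them, time stands still between calls to the robot, and variables do not carry over. Pictures are saved under pics/ and viewed, and the job is handed in when it is done.

Besides the shell and the picture viewer there is one more tool, called after "Request:" as name(argument=value, ...) on one line, values as JSON. move_arm: Moves the arm, as the interface text tells. Shift numbers are shares of 25 cm and turn numbers shares of 2 pi rad, none past 1 either way. Its arguments: {"type":"object","properties":{"motion":{"type":"string"},"newtons":{"type":"number"}},"required":["motion"]}

```bash
ls; mkdir -p pics; python3 - <<'E'
from plant import get_state, vision
import cv2
print(get_state())
for n in ["scene","top","wrist"]:
    i=vision.camera_info(n); print(n,i)
    f=vision.grab_frame(n); cv2.imwrite(f"pics/{n}0.png",f[:,:,::-1])
E
```

```text
pics
{'t': 0.0, 'joint_pos': array([-1.38428536e+00,  3.81216010e-01,  1.29824593e+00, -9.53665723e-06,
        1.46357925e+00, -2.15317190e-01]), 'joint_velocities': array([-1.42810850e-03,  1.96047422e-04, -1.29227490e-05,  1.06558665e-03,
        1.18957616e-04,  1.04798690e-03]), 'joint_torque': array([ 1.58553958e-03, -4.37927198e+01, -2.24559349e+01,  7.14991358e-02,
        3.51919688e-02, -1.13313577e-04]), 'tool_pos': array([ 215.03284339, -505.88077156,  207.33205309]), 'tool_rot': array([ 8.33996927e-01, -5.51768611e-01, -5.08105428e-04, -5.16154090e-04]), 'wrist_force': array([ 0.15465338,  0.89530404, -0.0533952 ]), 'torque': array([0.01793199, 0.0817367 , 0.03564199]), 'width': 0.9997917682292007}
scene {'intrinsics': array([[416.31107933,   0.        , 282.39051668],
       [  0.        , 416.31107933, 210.50568424],
       [  0.        ,   0.        ,   1.        ]]), 'origin': array([1016.94304792,  162.93502293,  810.94242924]), 'attitude': array([0.17727903, 0.27247219, 0.80614124, 0.4944364 ])}
top {'intrinsics': array([[540.7852737 ,   0.        , 280.61269581],
       [  0.        , 540.7852737 , 208.32993779],
       [  0.        ,   0.        ,   1.        ]]), 'origin': array([ 439.95363798,  -66.17873647, 1254.77170196]), 'attitude': array([-0.02586041,  0.02511662,  0.70879168, -0.7044961 ])}
wrist {'intrinsics': array([[340.7712719 ,   0.        , 283.84833219],
       [  0.        , 340.7712719 , 210.86752179],
       [  0.        ,   0.        ,   1.        ]]), 'origin': array([ 285.53177136, -477.80540341,  383.49175267]), 'attitude': array([-0.11998139,  0.08057975, -0.54583435,  0.82533402])}
```

View pics/scene0.png

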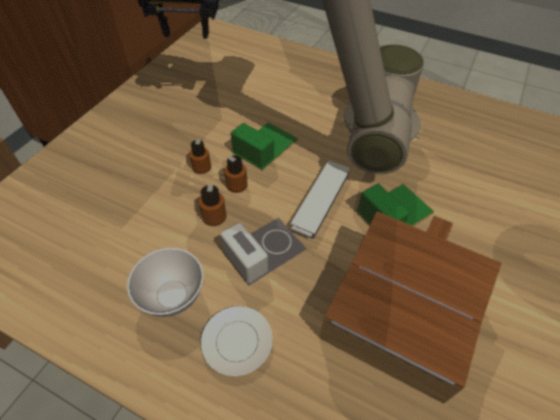

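View pics/top0.png

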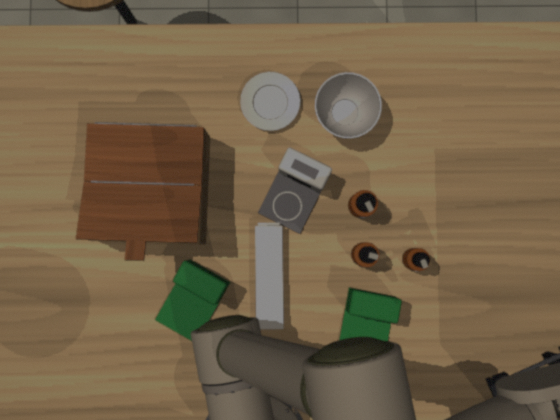

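View pics/wrist0.png

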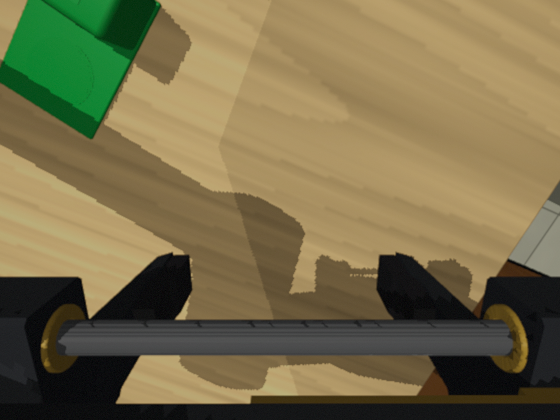

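The top view (pixels) shows the box at (145,183), its tab at (135,250), and the grey scanner with its ring at (287,207). There are three amber jars at (364,205), (367,255) and (418,260). The bowl is at (348,105), the plate at (270,100) and the chopstick box at (269,275). 

Look-alikes for the scan spot are the green blocks at (192,300) and (370,315), so I choose the grey ringed plate at (287,207).

```bash
cat > h.py <<'E'
import numpy as np, cv2
from scipy.spatial.transform import Rotation as R
from plant import get_state, vision
def ray(info,u,v):
    K=info["intrinsics"]; d=np.array([(u-K[0,2])/K[0,0],-(v-K[1,2])/K[1,1],-1.])
    return np.array(info["origin"]), R.from_quat(info["attitude"]).apply(d)
def onz(info,u,v,z):
    o,d=ray(info,u,v); return o+d*(z-o[2])/d[2]
def proj(info,p):
    K=info["intrinsics"]; c=R.from_quat(info["attitude"]).inv().apply(np.array(p)-info["origin"])
    return np.array([K[0,2]+K[0,0]*c[0]/-c[2], K[1,2]-K[1,1]*c[1]/-c[2]])
def crop(f,x0,y0,x1,y1,s,name):
    cv2.imwrite(name,cv2.resize(f[y0:y1,x0:x1,::-1],None,fx=s,fy=s,interpolation=cv2.INTER_CUBIC))
E
python3 - <<'E'
from h import *
f=vision.grab_frame("top"); crop(f,240,140,440,280,4,"pics/topc.png"); crop(f,70,110,230,270,3.7,"pics/topbox.png")
f=vision.grab_frame("scene"); crop(f,180,120,320,290,3.5,"pics/scc.png"); 
E
```

```text
(no output)
```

View pics/topc.png

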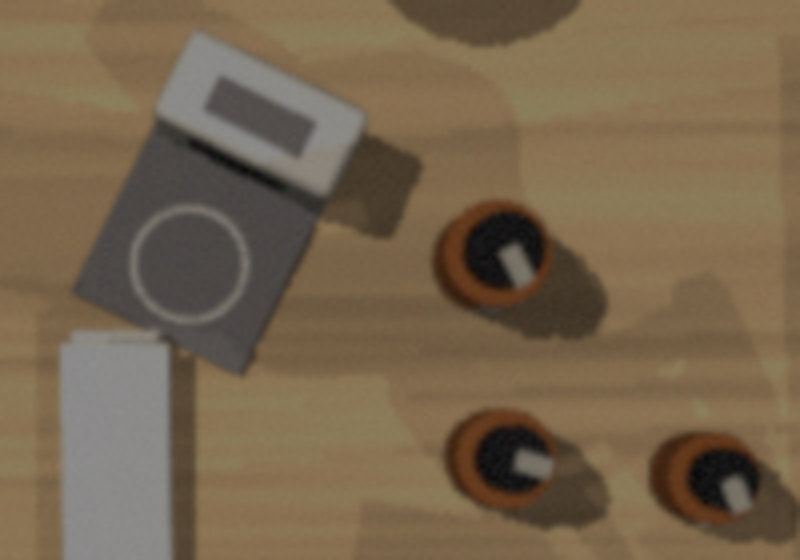

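View pics/topbox.png

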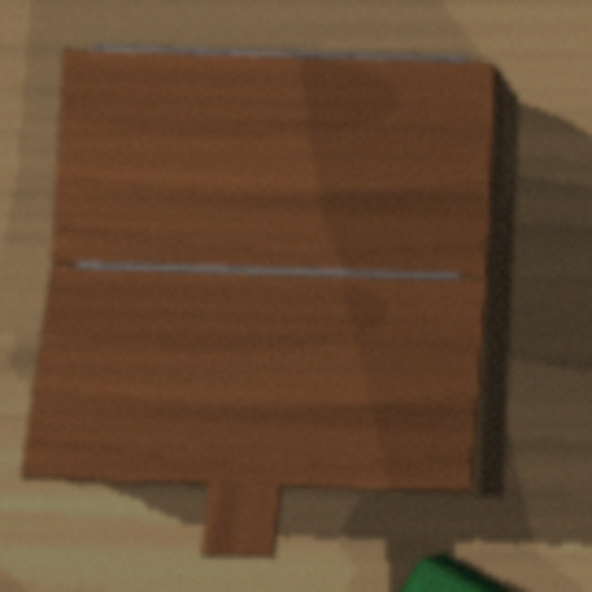

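View pics/scc.png

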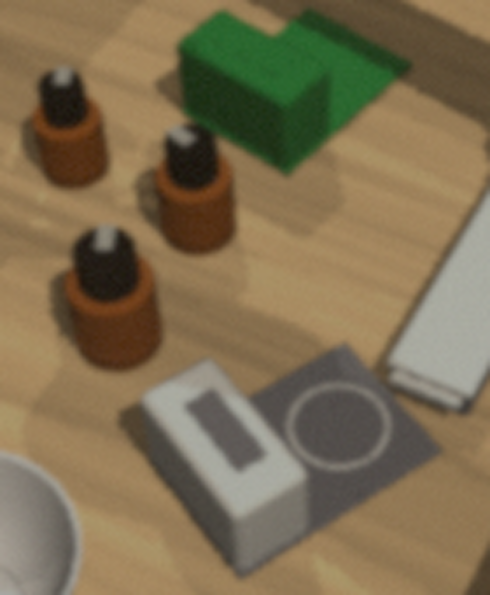

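```bash
python3 - <<'E'
from h import *
f=vision.grab_frame("scene"); crop(f,320,190,510,390,3,"pics/scbox.png")
i=vision.camera_info("top")
for n,x,y in [("FL",22,477),("FR",472,488),("HL",50,263),("HR",485,278),("RL",65,50),("RR",493,63)]:
    print(n,onz(i,70+x/3.7,110+y/3.7,108).round(1))
E
```

```text
FL [460.5 368.7 108. ]
FR [452.6 111.  108. ]
HL [583.7 355.2 108. ]
HR [573.4 104.1 108. ]
RL [708.3 349.  108. ]
RR [699.1 100.  108. ]
```

View pics/scbox.png

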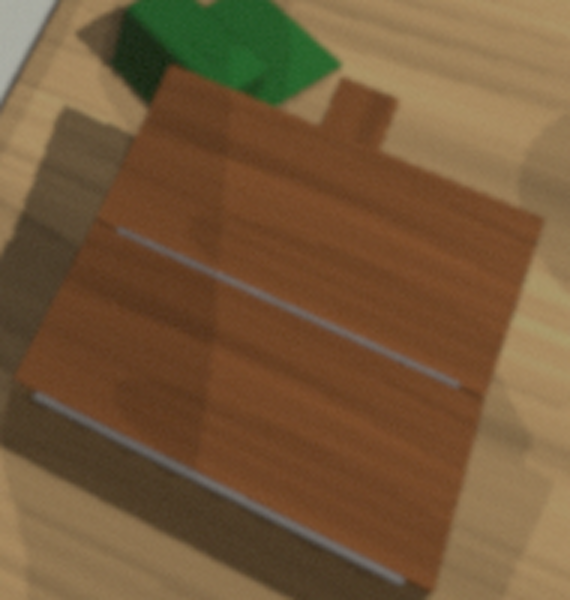

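```bash
cat >> h.py <<'E'
def tri(uv1,i1,uv2,i2):
    o1,d1=ray(i1,*uv1); o2,d2=ray(i2,*uv2)
    A=np.stack([d1,-d2],1); t=np.linalg.lstsq(A,o2-o1,rcond=None)[0]
    a=o1+t[0]*d1; b=o2+t[1]*d2
    return (a+b)/2, np.linalg.norm(a-b)
E
python3 - <<'E'
from h import *
T=vision.camera_info("top");S=vision.camera_info("scene")
for n,a,b in [("FL",(22,477),(543,218)),("FR",(472,488),(170,68)),("HL",(50,263),(483,390)),("HR",(485,278),(98,222)),("RL",(65,50),(432,590)),("RR",(493,63),(18,378)),("tabL",(203,556),(398,100)),("tabR",(275,557),(345,78))]:
    p,e=tri((70+a[0]/3.7,110+a[1]/3.7),T,(320+b[0]/3,190+b[1]/3),S); print(n,p.round(1),round(e,1))
# scanner: corners of plate, ring ; top crop /4 +240,140
for n,x,y,z in [("ring",189,264,6),("plateL",74,292,6),("plateR",243,376,6),("blkFL",157,110,76),("blkFR",328,198,76),("blkBL",200,32,76),("blkBR",366,117,76)]:
    print(n,onz(T,240+x/4,140+y/4,z).round(1))
print("ring scene",onz(S,180+338/3.5,120+427/3.5,6).round(1))
# jars: lid top centres & strip ends, heights unknown
for n,a,b,st in [("j1",(503,252),(106,248),(525,275)),("j2",(513,462),(190,140),(545,465)),("j3",(723,482),(62,85),(742,505))]:
    pass
E
```

```text
FL [460.  360.8 131.3] 1.8
FR [452.  109.6 128.4] 3.5
HL [583.2 354.  111.8] 0.3
HR [573.7 106.8 101.3] 3.4
RL [709.  351.3 104.5] 2.0
RR [699.3 102.4 104.4] 3.7
tabL [415.3 256.6 138.5] 2.0
tabR [414.2 218.4 138.7] 5.6
ring [535.5 -80.5   6. ]
plateL [519.6 -13.9   6. ]
plateR [ 470.5 -111.2    6. ]
blkFL [615.1 -62.7  76. ]
blkFR [ 565.9 -156.1   76. ]
blkBL [658.2 -86.7  76. ]
blkBR [ 610.5 -177.5   76. ]
ring scene [539. -77.   6.]
```

```bash
cat >> h.py <<'E'
def down(yaw):  # tool pointing down, jaw axis at yaw (deg)
    c,s=np.cos(np.radians(yaw)),np.sin(np.radians(yaw))
    return R.from_matrix(np.array([[c,s,0],[s,-c,0],[0,0,-1]]))
def go(pos,yaw=None,rot=None):
    s=get_state(); r=R.from_quat(s["tool_rot"]); x=r.as_matrix()[:,0]
    t=rot if rot is not None else down(yaw) if yaw is not None else r
    d=r.inv().apply(np.array(pos,float)-s["tool_pos"])/250; w=(r.inv()*t).as_rotvec()/(2*np.pi)
    print("t",round(s["t"],2),"pos",s["tool_pos"].round(1),"yaw",round(np.degrees(np.arctan2(x[1],x[0])),1),"w",round(s["width"],3),"F",s["wrist_force"].round(1),"j",s["joint_pos"].round(2))
    print("rows",d.round(3),w.round(4),"dist",round(np.linalg.norm(d)*250,1))
E
python3 -c "
from h import *
go((429,236,200),-92.3)"
```

```text
t 0.3 pos [ 215.1 -506.1  207.7] yaw -67.0 w 1.004 F [-0.9  1.1  0.1] j [-1.38  0.38  1.3  -0.    1.46 -0.22]
rows [-2.397 -1.948  0.032] [0.     0.0001 0.0703] dist 772.4
```

Request:
move_arm(motion="-0.98 -0.8 0 0 0 0.07 1;-0.98 -0.8 0 0 0 0.07 1;-0.98 -0.8 0 0 0 0.07 1;-0.98 -0.8 0 0 0 0.07 1;-0.98 -0.8 0 0 0 0.07 1;-0.98 -0.8 0 0 0 0.07 1;-0.98 -0.8 0 0 0 0.07 1;-0.98 -0.8 0 0 0 0.07 1;-0.98 -0.8 0 0 0 0.07 1;-0.98 -0.8 0 0 0 0.07 1")

```text
t: 1.13
tool_pos: [303.6, -201.6, 208.2]
tool_rot: [-0.694, 0.72, -0.0, -0.0]
wrist_force: [0.5, -0.4, -0.1]
width: 1.001
```

```bash
python3 -c "
from h import *
go((429,236,200),-92.3)
f=vision.grab_frame('wrist');cv2.imwrite('pics/w1.png',f[:,:,::-1])"
```

```text
t 1.13 pos [ 303.6 -201.6  208.2] yaw -92.0 w 1.001 F [ 0.5 -0.4 -0.1] j [-0.91  0.05  1.75  0.    1.35  0.69]
rows [-1.767 -0.439  0.032] [-0.0001 -0.0001  0.0007] dist 455.3
```

View pics/w1.png

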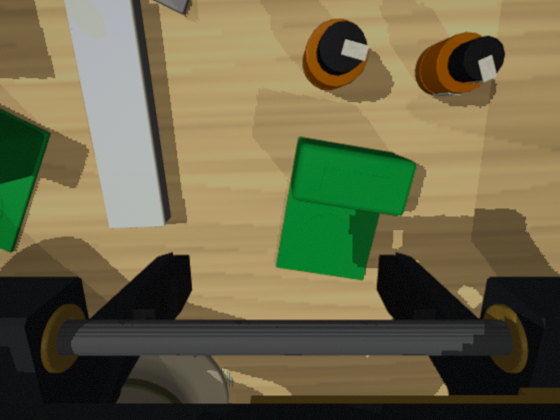

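The wrist view shows jars at (340,50) and (465,65), a green look-alike at (345,210) and the chopstick box at (120,110). I'll carry on to the tab.

Request:
move_arm(motion="-0.9 -0.25 0 0 0 0 1;-0.9 -0.25 0 0 0 0 1;-0.9 -0.25 0 0 0 0 1;-0.9 -0.25 0 0 0 0 1;-0.9 -0.25 0 0 0 0 1;-0.9 -0.25 0 0 0 0 1;-0.9 -0.25 0 0 0 0 1;-0.9 -0.25 0 0 0 0 1;-0.9 -0.25 0 0 0 0 1;-0.9 -0.25 0 0 0 0 1")

```text
t: 2.02
tool_pos: [374.4, 18.5, 208.0]
tool_rot: [-0.693, 0.721, -0.0, -0.0]
wrist_force: [0.3, -0.5, 0.7]
width: 1.001
```

```bash
python3 -c "
from h import *
go((429,236,200),-92.3)
f=vision.grab_frame('wrist');cv2.imwrite('pics/w2.png',f[:,:,::-1])"
```

```text
t 2.02 pos [374.4  18.5 208. ] yaw -92.3 w 1.001 F [ 0.3 -0.5  0.7] j [-0.27  0.07  1.72 -0.    1.35  1.34]
rows [-0.878 -0.184  0.031] [-0.     -0.0001  0.0001] dist 224.4
```

View pics/w2.png

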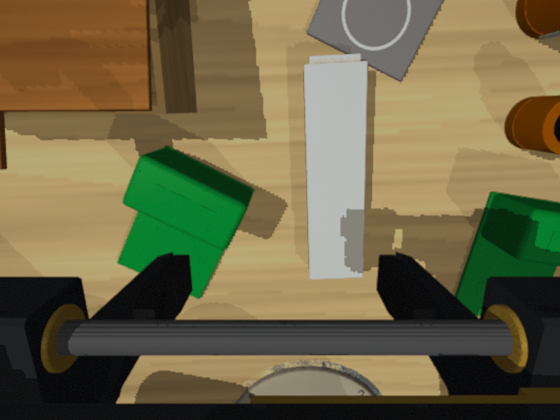

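The chopstick box, the spot's plate and the box's front edge at (0-150,110) are all where I expected them. Next I move above the tab.

Request:
move_arm(motion="-0.88 -0.1 0 0 0 0 1;-0.88 -0.1 0 0 0 0 1;-0.88 -0.1 0 0 0 0 1;-0.88 -0.1 0 0 0 0 1;-0.88 -0.1 0 0 0 0 1;-0.88 -0.1 0 0 0 0 1;-0.88 -0.1 0 0 0 0 1;-0.88 -0.1 0 0 0 0 1;-0.88 -0.1 0 0 0 0 1;-0.88 -0.1 0 0 0 0 1")

```text
t: 2.9
tool_pos: [408.2, 235.8, 208.0]
tool_rot: [-0.692, 0.722, -0.0, -0.0]
wrist_force: [0.7, 0.2, 0.0]
width: 1.001
```

```bash
python3 -c "
from h import *
go((429,236,200),-92.3)
f=vision.grab_frame('wrist');cv2.imwrite('pics/w3.png',f[:,:,::-1])"
```

```text
t 2.9 pos [408.2 235.8 208. ] yaw -92.4 w 1.001 F [0.7 0.2 0. ] j [ 0.27  0.24  1.5  -0.    1.4   1.89]
rows [-0.004 -0.083  0.032] [-0.     -0.0001 -0.0003] dist 22.3
```

View pics/w3.png

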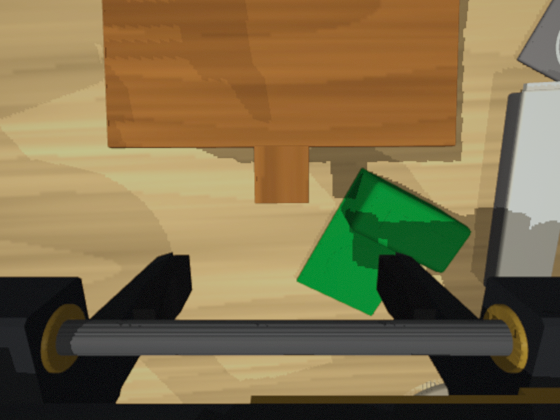

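```bash
python3 -c "
from h import *
i=vision.camera_info('wrist'); print(i['origin'])
for z in (132,138): print(z,[onz(i,u,v,z).round(1) for u,v in ((255,203),(309,203),(255,147),(309,147),(108,147),(455,146))])
go((429,236,115),-92.3)"
```

```text
[484.44132273 232.41775686 384.15963761]
132 [array([416.4, 257.4, 132. ]), array([414.7, 216.1, 132. ]), array([458.8, 254.6, 132. ]), array([457.1, 215.2, 132. ]), array([463.3, 362. , 132. ]), array([453.3, 108.6, 132. ])]
138 [array([418. , 256.8, 138. ]), array([416.3, 216.4, 138. ]), array([459.4, 254.1, 138. ]), array([457.8, 215.6, 138. ]), array([463.8, 359. , 138. ]), array([454.1, 111.5, 138. ])]
t 2.95 pos [408.2 235.9 208.1] yaw -92.4 w 1.001 F [ 0.4 -0.8 -0.8] j [ 0.27  0.24  1.5  -0.    1.4   1.89]
rows [-0.004 -0.083  0.372] [-0.     -0.0001 -0.0003] dist 95.4
```

Request:
move_arm(motion="0 -0.08 0.05 0 0 0 1;0 -0.08 0.1 0 0 0 1;0 -0.08 0.2 0 0 0 1;0 -0.08 0.3 0 0 0 1;0 -0.08 0.375 0 0 0 1;0 -0.08 0.375 0 0 0 1;0 -0.08 0.375 0 0 0 -1;0 -0.08 0.375 0 0 0 -1;0 -0.08 0.375 0 0 0 -1;0 -0.08 0.375 0 0 0 -1", newtons=12)

```text
t: 3.78
tool_pos: [428.8, 235.1, 115.5]
tool_rot: [-0.692, 0.722, -0.001, 0.001]
wrist_force: [-0.1, 0.5, -1.0]
width: 0.722
```

```bash
python3 -c "
from h import *
go((429,236,115),-92.3)
import math
H=np.array([578.5,230,106]);X=np.array([.9992,-.039,0])
for th in (0.185,.6,1.0,1.4,1.8,2.2,2.4):
  p=H-X*152*math.cos(th)+np.array([0,0,152*math.sin(th)-19]);print(th,p.round(0))
f=vision.grab_frame('scene');crop(f,300,130,520,330,3,'pics/s3.png')"
```

```text
t 3.78 pos [428.8 235.1 115.5] yaw -92.4 w 0.722 F [-0.1  0.5 -1. ] j [ 0.26  0.37  1.61 -0.    1.16  1.87]
rows [-0.004 -0.001  0.002] [-0.0004  0.     -0.0003] dist 1.0
0.185 [429. 236. 115.]
0.6 [453. 235. 173.]
1.0 [496. 233. 215.]
1.4 [553. 231. 237.]
1.8 [613. 229. 235.]
2.2 [668. 227. 210.]
2.4 [690. 226. 190.]
```

View pics/s3.png

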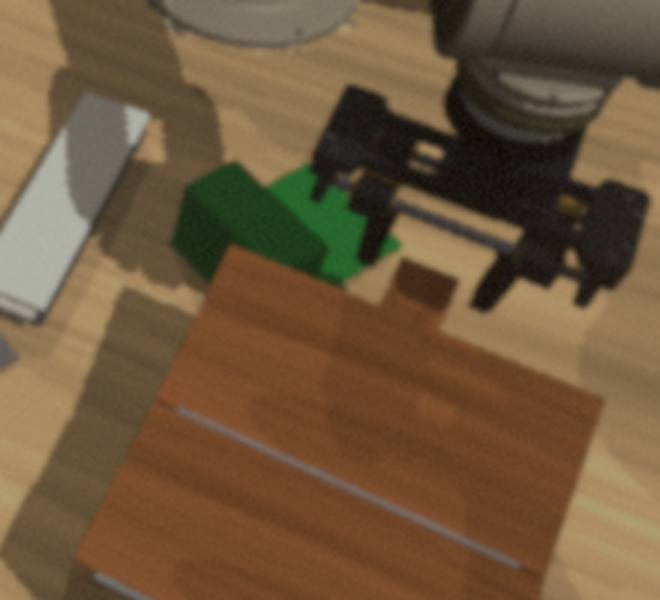

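Fingers straddle the tab at about (420,290) in the crop. I'll continue closing (about 75 mm/s).

Request:
move_arm(motion="0 0 0 0 0 0 -1;0 0 0 0 0 0 -1;0 0 0 0 0 0 -1;0 0 0 0 0 0 -1;0 0 0 0 0 0 -1;0 0 0 0 0 0 -1;0 0 0 0 0 0 -1;0 0 0 0 0 0 -1;0 0 0 0 0 0 -1;0 0 0 0 0 0 -1", newtons=12)

```text
t: 4.67
tool_pos: [428.6, 235.1, 115.3]
tool_rot: [-0.692, 0.722, -0.001, 0.001]
wrist_force: [0.1, 0.5, -0.9]
width: 0.004
```

```bash
python3 -c "
from h import *
f=vision.grab_frame('scene');crop(f,300,130,520,330,3,'pics/s4.png')
f=vision.grab_frame('wrist');cv2.imwrite('pics/w4.png',f[:,:,::-1])"
```

```text
(no output)
```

View pics/s4.png

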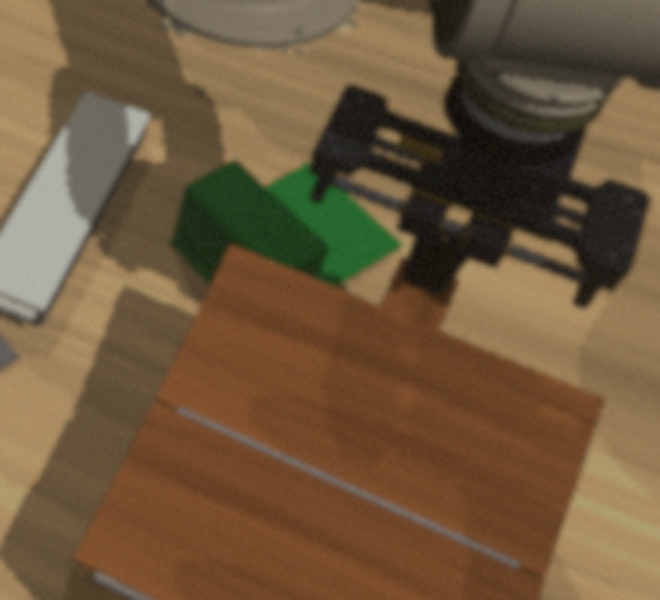

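View pics/w4.png

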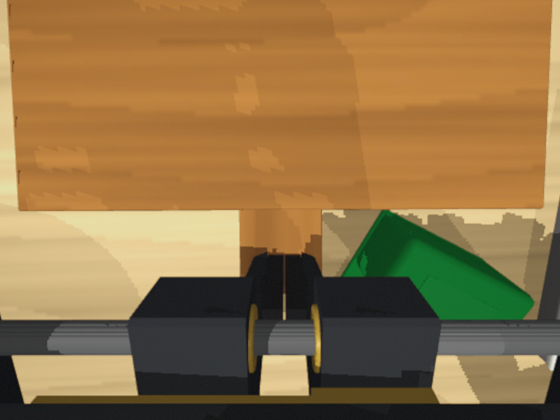

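```bash
python3 -c "
from h import *
T=vision.camera_info('top');W=vision.camera_info('wrist')
print(W)
t=lambda x,y:(70+x/3.7,110+y/3.7)
print(tri((19,210),W,t(22,477),T)); print(tri((543,208),W,t(472,488),T))
for z in (108,115,121,127,133):
  a=onz(W,19,210,z);b=onz(W,543,208,z);c=onz(W,240,210,z);d=onz(W,322,210,z);print(z,a.round(1),b.round(1),np.linalg.norm(a-b).round(1),np.linalg.norm(c-d).round(1))
f=vision.grab_frame('top');crop(f,70,110,230,270,3.7,'pics/t4.png')
s=get_state();print(proj(W,s['tool_pos']),s['tool_pos'],s['tool_rot'])
"
```

```text
{'intrinsics': array([[340.7712719 ,   0.        , 283.84833219],
       [  0.        , 340.7712719 , 210.86752179],
       [  0.        ,   0.        ,   1.        ]]), 'origin': array([504.54766728, 231.48830646, 291.47602802]), 'attitude': array([ 0.09929793, -0.1039973 ,  0.71427671, -0.68493304])}
(array([461.74458425, 360.52550794, 132.91089423]), np.float64(4.115042157912763))
(array([452.81452406, 107.22529729, 131.4782017 ]), np.float64(0.9360974960866489))
108 [456.9 382.4 108. ] [445.7  88.8 108. ] 293.8 46.0
115 [458.7 376.7 115. ] [448.   94.3 115. ] 282.6 44.3
121 [460.2 371.8 121. ] [449.9  98.9 121. ] 273.0 42.8
127 [461.8 366.8 127. ] [451.8 103.6 127. ] 263.4 41.3
133 [463.4 361.9 133. ] [453.7 108.3 133. ] 253.8 39.7
[283.27045039 251.47638308] [428.64318771 235.11108025 115.28530555] [-6.92062976e-01  7.21836365e-01 -7.61862633e-04  7.19703144e-04]
```

View pics/t4.png

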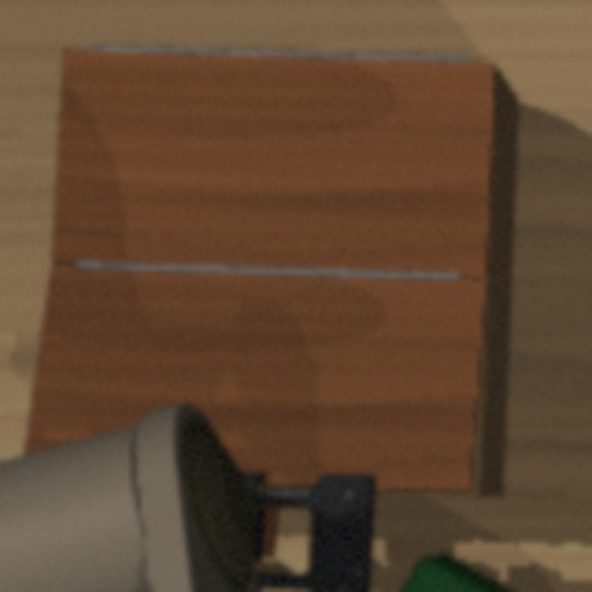

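```bash
python3 -c "
from h import *
W=vision.camera_info('wrist')
f=vision.grab_frame('wrist');crop(f,200,190,370,310,4.5,'pics/w5.png')
for p in [(417,256,140),(416,216,140),(416,216,133),(458,216,132),(428,235,134)]: print(p,proj(W,p).round())
f=vision.grab_frame('scene');crop(f,400,180,480,260,7,'pics/s5.png')
"
```

```text
(417, 256, 140) [242. 294.]
(416, 216, 140) [322. 293.]
(416, 216, 133) [321. 286.]
(458, 216, 132) [320. 208.]
(428, 235, 134) [283. 267.]
```

View pics/w5.png

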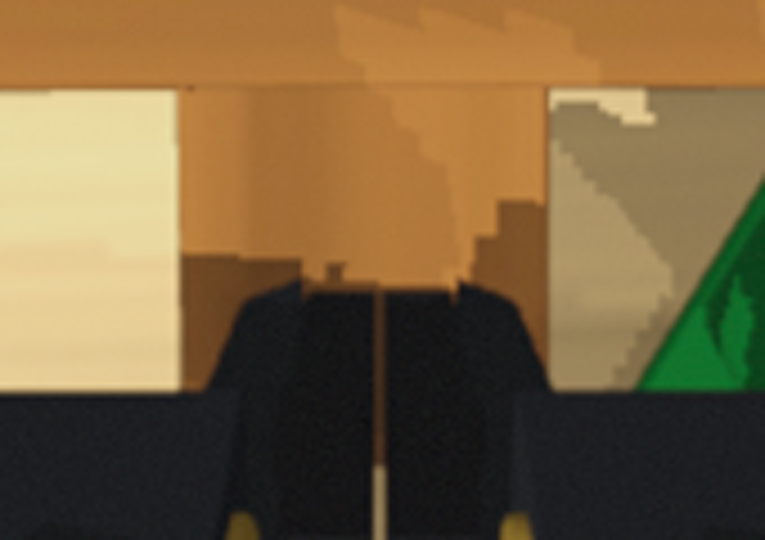

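View pics/s5.png

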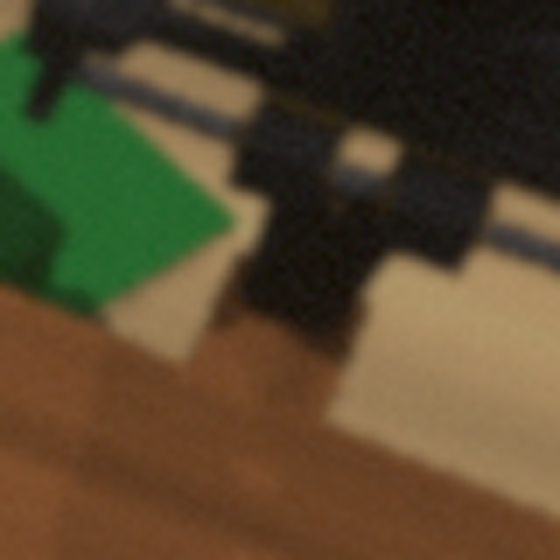

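```bash
python3 -c "
from h import *
S=vision.camera_info('scene')
for p in [(428.8,235.1,115.5),(428.8,235.1,140),(428,203,115.5),(428,203,140),(428,267,115.5)]: print(p,((proj(S,p)-[300,130])*3).round())
"
```

```text
(428.8, 235.1, 115.5) [409. 302.]
(428.8, 235.1, 140) [421. 281.]
(428, 203, 115.5) [364. 284.]
(428, 203, 140) [374. 263.]
(428, 267, 115.5) [456. 319.]
```

The closed fingers never met the tab, and both views suggest their tips end 25-30 mm above the reported TCP. I'll reopen above the tab, straddle it deeper, and close again.

Request:
move_arm(motion="0 0 -0.15 0 0 0 -1;0 0 -0.15 0 0 0 1;0 0 -0.15 0 0 0 1;0 0 -0.15 0 0 0 1;0 0 -0.15 0 0 0 1;0 0 -0.15 0 0 0 1;0 0 -0.15 0 0 0 1;0 0 -0.15 0 0 0 1;0 0 -0.15 0 0 0 1;0 0 -0.15 0 0 0 1", newtons=12)

```text
t: 5.75
tool_pos: [428.5, 235.1, 152.6]
tool_rot: [-0.692, 0.722, -0.001, 0.001]
wrist_force: [-0.4, -0.7, -0.8]
width: 0.663
```

Request:
move_arm(motion="0 0 0 0 0 0 1;0 0 0 0 0 0 1;0 0 0.1 0 0 0 1;0 0 0.15 0 0 0 1;0 0 0.2 0 0 0 1;0 0 0.24 0 0 0 1;0 0 0.24 0 0 0 -1;0 0 0.24 0 0 0 -1;0 0 0.24 0 0 0 -1;0 0 0.24 0 0 0 -1", newtons=12)

```text
t: 6.58
tool_pos: [429.0, 235.2, 93.4]
tool_rot: [-0.692, 0.722, -0.001, 0.001]
wrist_force: [0.3, 0.2, -0.3]
width: 0.719
```

Request:
move_arm(motion="0 0 0 0 0 0 -1;0 0 0 0 0 0 -1;0 0 0 0 0 0 -1;0 0 0 0 0 0 -1;0 0 0 0 0 0 -1;0 0 0 0 0 0 -1;0 0 0 0 0 0 -1;0 0 0 0 0 0 -1;0 0 0 0 0 0 -1;0 0 0 0 0 0 -1", newtons=12)

```text
t: 7.42
tool_pos: [429.2, 236.4, 93.6]
tool_rot: [-0.692, 0.722, -0.0, 0.002]
wrist_force: [-0.3, 7.0, 0.5]
width: 0.448
```

```bash
python3 -c "
from h import *
go((429,236,115),-92.3)
f=vision.grab_frame('wrist');cv2.imwrite('pics/w6.png',f[:,:,::-1])"
```

```text
t 7.42 pos [429.2 236.4  93.6] yaw -92.4 w 0.448 F [-0.3  7.   0.5] j [0.26 0.4  1.64 0.   1.1  1.87]
rows [ 0.001  0.    -0.085] [-0.0006  0.0004 -0.0003] dist 21.4
```

View pics/w6.png

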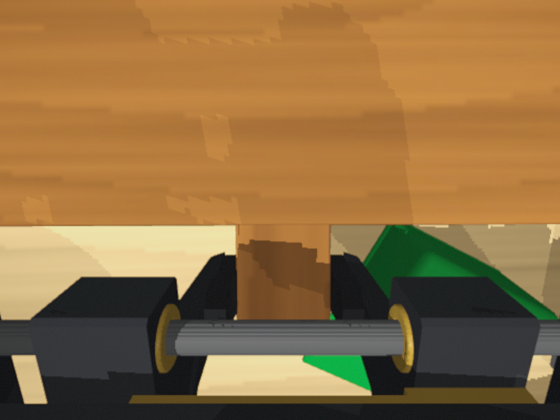

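Request:
move_arm(motion="0 -0.002 -0.012 0 0 0 -1;0 -0.005 -0.025 0 0 0 -1;0 -0.008 -0.037 0 0 0 -1;0 -0.012 -0.05 0 0 0 -1;0 -0.016 -0.062 0 0 0 -1;0 -0.02 -0.075 0 0 0 -1;0 -0.025 -0.087 0 0 0 -1;0 -0.03 -0.1 0 0 0 -1;0 -0.034 -0.112 0 0 0 -1;0 -0.038 -0.124 0 0 0 -1")

```text
t: 8.3
tool_pos: [438.9, 236.2, 125.1]
tool_rot: [-0.692, 0.722, -0.0, 0.003]
wrist_force: [3.7, 5.1, -2.9]
width: 0.448
```

```bash
python3 -c "
from h import *
go((429,236,115),-92.3)
f=vision.grab_frame('wrist');cv2.imwrite('pics/w7.png',f[:,:,::-1])
f=vision.grab_frame('scene');crop(f,300,130,520,330,3,'pics/s7.png')"
```

```text
t 8.3 pos [438.9 236.2 125.1] yaw -92.4 w 0.448 F [ 3.7  5.1 -2.9] j [0.25 0.37 1.58 0.   1.19 1.87]
rows [0.003 0.04  0.04 ] [-0.0008  0.0006 -0.0003] dist 14.1
```

View pics/w7.png

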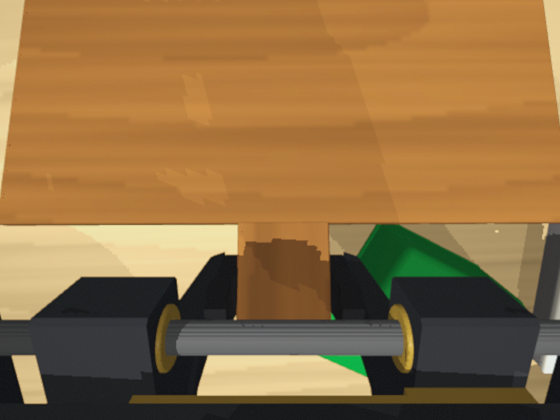

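View pics/s7.png

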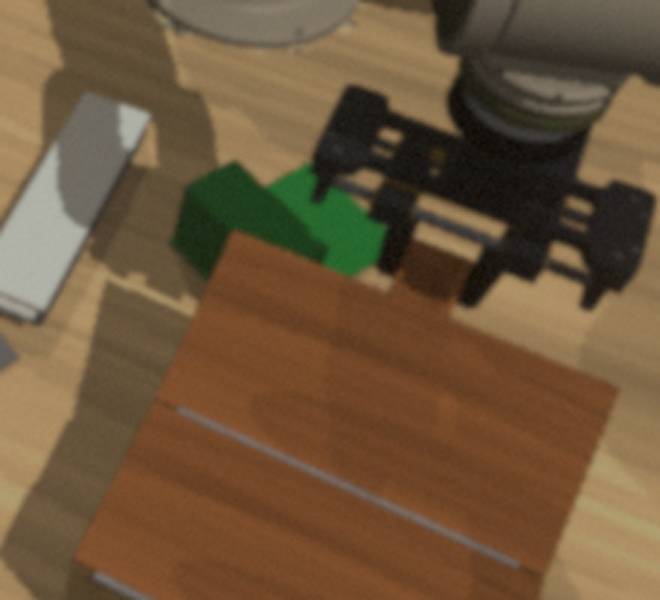

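```bash
cat >> h.py <<'E'
def arc(t0,t1,rad=151,x=None,n=10):
    s=get_state(); c0,s0=np.cos(t0),np.sin(t0); out=[]
    for k in range(1,n+1):
        t=t0+(t1-t0)*k/n
        out.append("0 %.3f %.3f 0 0 0 -1"%(-rad*(c0-np.cos(t))/250,-rad*(np.sin(t)-s0)/250))
    print(";".join(out))
E
python3 -c "
from h import *
arc(.4,.9)"
```

```text
0 -0.012 -0.028 0 0 0 -1;0 -0.026 -0.054 0 0 0 -1;0 -0.041 -0.080 0 0 0 -1;0 -0.058 -0.106 0 0 0 -1;0 -0.075 -0.130 0 0 0 -1;0 -0.094 -0.154 0 0 0 -1;0 -0.114 -0.177 0 0 0 -1;0 -0.136 -0.198 0 0 0 -1;0 -0.158 -0.219 0 0 0 -1;0 -0.181 -0.238 0 0 0 -1
```

Request:
move_arm(motion="0 -0.012 -0.028 0 0 0 -1;0 -0.026 -0.054 0 0 0 -1;0 -0.041 -0.08 0 0 0 -1;0 -0.058 -0.106 0 0 0 -1;0 -0.075 -0.13 0 0 0 -1;0 -0.094 -0.154 0 0 0 -1;0 -0.114 -0.177 0 0 0 -1;0 -0.136 -0.198 0 0 0 -1;0 -0.158 -0.219 0 0 0 -1;0 -0.181 -0.238 0 0 0 -1")

```text
t: 9.23
tool_pos: [484.1, 234.5, 185.3]
tool_rot: [-0.692, 0.722, -0.0, 0.003]
wrist_force: [2.4, 7.2, -5.8]
width: 0.446
```

```bash
python3 -c "
from h import *
go((429,236,115),-92.3)
f=vision.grab_frame('wrist');cv2.imwrite('pics/w8.png',f[:,:,::-1])
f=vision.grab_frame('scene');crop(f,300,80,520,280,3,'pics/s8.png')
arc(.9,1.5)"
```

```text
t 9.23 pos [484.1 234.5 185.3] yaw -92.4 w 0.446 F [ 2.4  7.2 -5.8] j [0.23 0.37 1.38 0.   1.39 1.84]
rows [0.005 0.222 0.28 ] [-0.0007  0.0008 -0.0003] dist 89.3
0 -0.029 -0.022 0 0 0 -1;0 -0.059 -0.042 0 0 0 -1;0 -0.091 -0.060 0 0 0 -1;0 -0.123 -0.076 0 0 0 -1;0 -0.157 -0.090 0 0 0 -1;0 -0.191 -0.102 0 0 0 -1;0 -0.226 -0.112 0 0 0 -1;0 -0.261 -0.120 0 0 0 -1;0 -0.297 -0.126 0 0 0 -1;0 -0.333 -0.129 0 0 0 -1
```

View pics/w8.png

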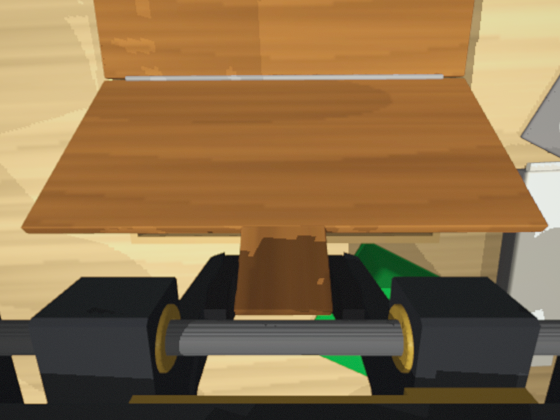

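View pics/s8.png

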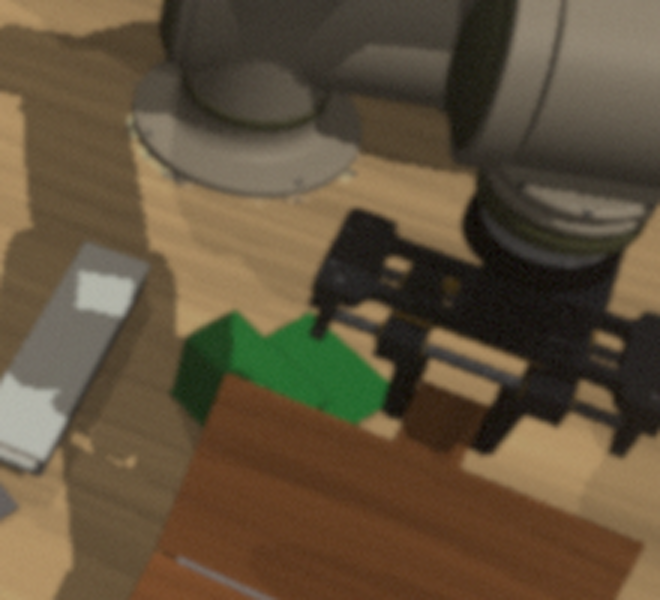

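The leaf follows. I keep lifting along the arc.

Request:
move_arm(motion="0 -0.029 -0.022 0 0 0 -1;0 -0.059 -0.042 0 0 0 -1;0 -0.091 -0.06 0 0 0 -1;0 -0.123 -0.076 0 0 0 -1;0 -0.157 -0.09 0 0 0 -1;0 -0.191 -0.102 0 0 0 -1;0 -0.226 -0.112 0 0 0 -1;0 -0.261 -0.12 0 0 0 -1;0 -0.297 -0.126 0 0 0 -1;0 -0.333 -0.129 0 0 0 -1")

```text
t: 10.17
tool_pos: [567.2, 231.6, 218.0]
tool_rot: [-0.692, 0.722, 0.001, 0.003]
wrist_force: [-0.3, 6.7, -4.3]
width: 0.45
```

```bash
python3 -c "
from h import *
go((429,236,115),-92.3)
f=vision.grab_frame('wrist');cv2.imwrite('pics/w9.png',f[:,:,::-1])
arc(1.5,2.1)"
```

```text
t 10.17 pos [567.2 231.6 218. ] yaw -92.4 w 0.45 F [-0.3  6.7 -4.3] j [0.19 0.48 1.1  0.01 1.56 1.8 ]
rows [0.008 0.555 0.41 ] [-0.0005  0.001  -0.0002] dist 172.4
0 -0.036 -0.001 0 0 0 -1;0 -0.072 -0.001 0 0 0 -1;0 -0.109 0.002 0 0 0 -1;0 -0.144 0.007 0 0 0 -1;0 -0.180 0.014 0 0 0 -1;0 -0.215 0.024 0 0 0 -1;0 -0.249 0.035 0 0 0 -1;0 -0.283 0.048 0 0 0 -1;0 -0.316 0.064 0 0 0 -1;0 -0.348 0.081 0 0 0 -1
```

View pics/w9.png

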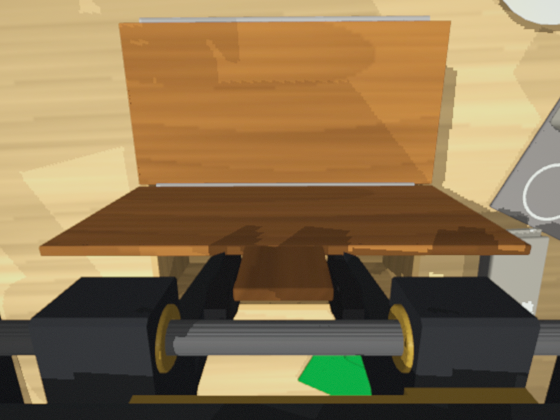

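Request:
move_arm(motion="0 -0.036 -0.001 0 0 0 -1;0 -0.072 -0.001 0 0 0 -1;0 -0.109 0.002 0 0 0 -1;0 -0.144 0.007 0 0 0 -1;0 -0.18 0.014 0 0 0 -1;0 -0.215 0.024 0 0 0 -1;0 -0.249 0.035 0 0 0 -1;0 -0.283 0.048 0 0 0 -1;0 -0.316 0.064 0 0 0 -1;0 -0.348 0.081 0 0 0 -1")

```text
t: 11.05
tool_pos: [655.1, 228.5, 197.6]
tool_rot: [-0.692, 0.722, 0.002, 0.003]
wrist_force: [-2.0, 5.2, -2.6]
width: 0.455
```

```bash
python3 -c "
from h import *
go((429,236,115),-92.3)
f=vision.grab_frame('wrist');cv2.imwrite('pics/w10.png',f[:,:,::-1])
f=vision.grab_frame('scene');crop(f,300,80,520,280,3,'pics/s10.png')
arc(2.1,2.5)"
```

```text
t 11.05 pos [655.1 228.5 197.6] yaw -92.4 w 0.455 F [-2.   5.2 -2.6] j [0.16 0.65 0.85 0.01 1.64 1.78]
rows [0.009 0.905 0.329] [-0.0002  0.0011 -0.0002] dist 240.8
0 -0.021 0.013 0 0 0 -1;0 -0.041 0.026 0 0 0 -1;0 -0.060 0.040 0 0 0 -1;0 -0.079 0.055 0 0 0 -1;0 -0.098 0.071 0 0 0 -1;0 -0.115 0.087 0 0 0 -1;0 -0.132 0.105 0 0 0 -1;0 -0.149 0.122 0 0 0 -1;0 -0.164 0.141 0 0 0 -1;0 -0.179 0.160 0 0 0 -1
```

View pics/w10.png

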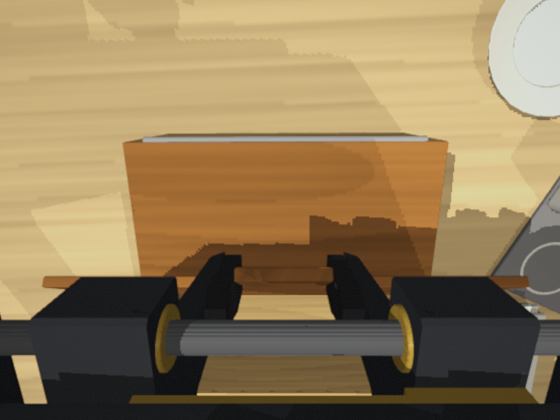

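View pics/s10.png

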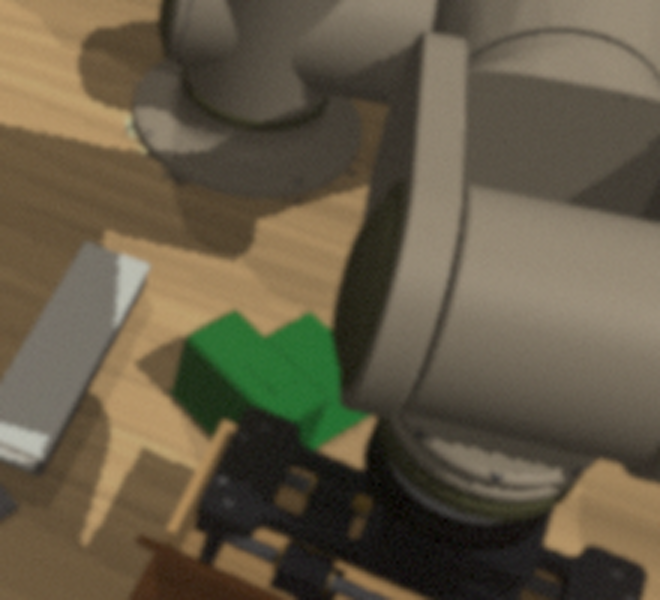

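Request:
move_arm(motion="0 -0.021 0.013 0 0 0 -1;0 -0.041 0.026 0 0 0 -1;0 -0.06 0.04 0 0 0 -1;0 -0.079 0.055 0 0 0 -1;0 -0.098 0.071 0 0 0 -1;0 -0.115 0.087 0 0 0 -1;0 -0.132 0.105 0 0 0 -1;0 -0.149 0.122 0 0 0 -1;0 -0.164 0.141 0 0 0 -1;0 -0.179 0.16 0 0 0 -1")

```text
t: 11.98
tool_pos: [701.0, 226.9, 156.7]
tool_rot: [-0.692, 0.722, 0.002, 0.003]
wrist_force: [-2.6, 3.7, 0.2]
width: 0.451
```

```bash
python3 -c "
from h import *
go((429,236,115),-92.3)
f=vision.grab_frame('wrist');cv2.imwrite('pics/w11.png',f[:,:,::-1])
arc(2.5,3.0)"
```

```text
t 11.98 pos [701.  226.9 156.7] yaw -92.4 w 0.451 F [-2.6  3.7  0.2] j [0.15 0.76 0.75 0.01 1.63 1.76]
rows [0.01  1.089 0.164] [-0.0003  0.0012 -0.0002] dist 275.4
0 -0.017 0.025 0 0 0 -1;0 -0.034 0.050 0 0 0 -1;0 -0.049 0.076 0 0 0 -1;0 -0.062 0.103 0 0 0 -1;0 -0.074 0.131 0 0 0 -1;0 -0.085 0.159 0 0 0 -1;0 -0.095 0.188 0 0 0 -1;0 -0.103 0.217 0 0 0 -1;0 -0.109 0.246 0 0 0 -1;0 -0.114 0.276 0 0 0 -1
```

View pics/w11.png

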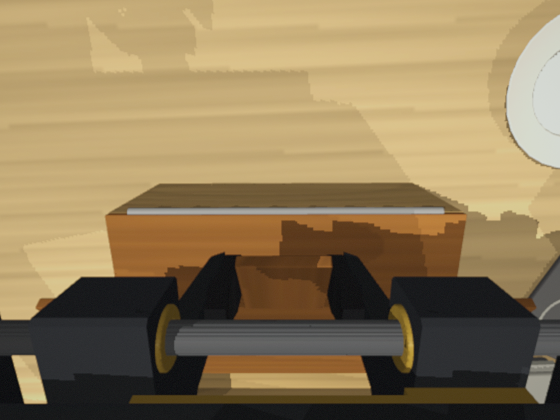

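Request:
move_arm(motion="0 -0.017 0.025 0 0 0 -1;0 -0.034 0.05 0 0 0 -1;0 -0.049 0.076 0 0 0 -1;0 -0.062 0.103 0 0 0 -1;0 -0.074 0.131 0 0 0 -1;0 -0.085 0.159 0 0 0 -1;0 -0.095 0.188 0 0 0 -1;0 -0.103 0.217 0 0 0 -1;0 -0.109 0.246 0 0 0 -1;0 -0.114 0.276 0 0 0 -1")

```text
t: 12.87
tool_pos: [730.4, 225.9, 86.0]
tool_rot: [-0.692, 0.722, 0.002, 0.003]
wrist_force: [-3.0, 1.4, 0.2]
width: 0.447
```

```bash
python3 -c "
from h import *
go((429,236,115),-92.3)
f=vision.grab_frame('wrist');cv2.imwrite('pics/w12.png',f[:,:,::-1])
arc(3.0,3.14)"
```

```text
t 12.87 pos [730.4 225.9  86. ] yaw -92.4 w 0.447 F [-3.   1.4  0.2] j [0.14 0.86 0.74 0.01 1.54 1.76]
rows [ 0.009  1.206 -0.119] [-0.0003  0.0011 -0.0003] dist 303.0
0 -0.001 0.008 0 0 0 -1;0 -0.002 0.017 0 0 0 -1;0 -0.003 0.025 0 0 0 -1;0 -0.004 0.034 0 0 0 -1;0 -0.004 0.042 0 0 0 -1;0 -0.005 0.050 0 0 0 -1;0 -0.005 0.059 0 0 0 -1;0 -0.006 0.067 0 0 0 -1;0 -0.006 0.076 0 0 0 -1;0 -0.006 0.084 0 0 0 -1
```

View pics/w12.png

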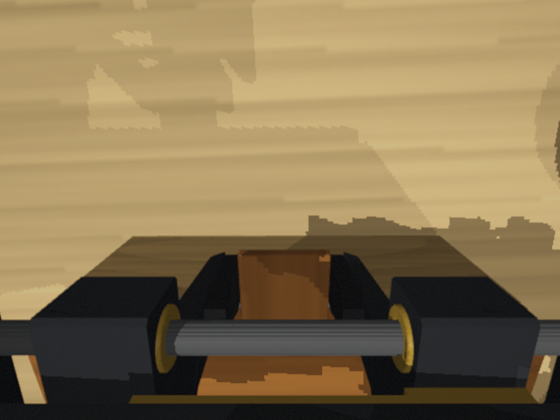

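Request:
move_arm(motion="0 0 0.01 0 0 0 -1;0 0 0.02 0 0 0 -1;0 0 0.03 0 0 0 -1;0 0 0.04 0 0 0 -1;0 0 0.05 0 0 0 -1;0 0 0.06 0 0 0 -1;0 0 0.07 0 0 0 -1;0 0 0.075 0 0 0 -1;0 0 0.075 0 0 0 -1;0 0 0.075 0 0 0 -1")

```text
t: 13.75
tool_pos: [731.9, 225.9, 69.4]
tool_rot: [-0.692, 0.722, -0.0, 0.005]
wrist_force: [-1.1, 0.7, 14.0]
width: 0.453
```

```bash
python3 -c "
from h import *
go((429,236,115),-92.3)
f=vision.grab_frame('wrist');cv2.imwrite('pics/w13.png',f[:,:,::-1])
f=vision.grab_frame('top');crop(f,50,50,250,250,3,'pics/t13.png')"
```

```text
t 13.75 pos [731.9 225.9  69.4] yaw -92.4 w 0.453 F [-1.1  0.7 14. ] j [0.14 0.87 0.77 0.01 1.5  1.76]
rows [ 0.009  1.211 -0.192] [-0.0012  0.0012 -0.0003] dist 306.5
```

View pics/w13.png

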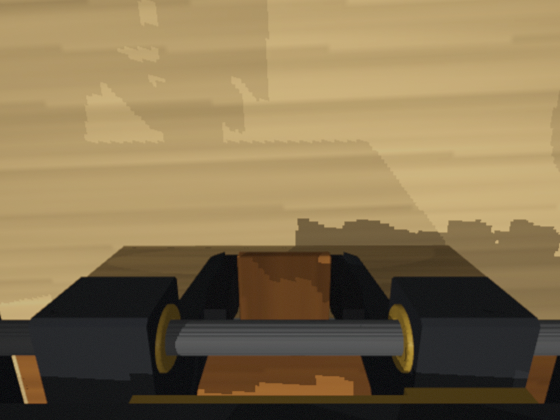

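View pics/t13.png

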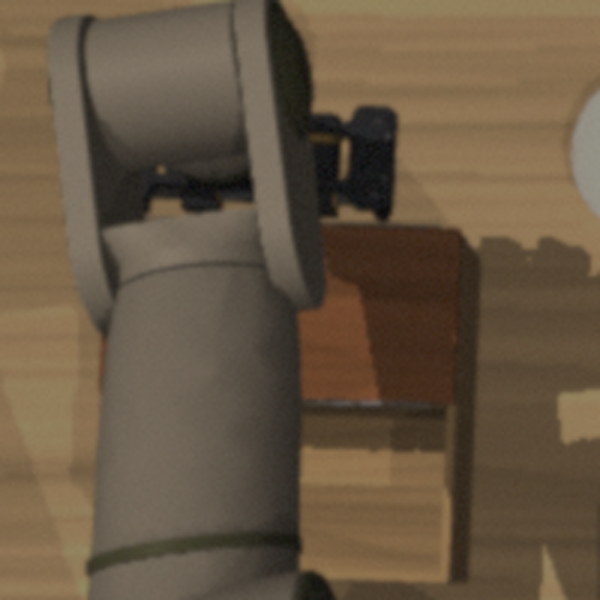

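Wrist force of +14 N shows the leaf is bottomed out flat. I release it and retreat.

Request:
move_arm(motion="0 0 0 0 0 0 -0.2;0 0 0 0 0 0 0;0 0 0 0 0 0 0.3;0 0 0 0 0 0 0.4;0 0 0 0 0 0 0.4;0 0 -0.05 0 0 0 0.4;0 0 -0.15 0 0 0 0.4;0 0 -0.3 0 0 0 0.4;0 0 -0.4 0 0 0 0.4;0 0 -0.5 0 0 0 0.4")

```text
t: 14.68
tool_pos: [730.9, 224.8, 196.1]
tool_rot: [-0.692, 0.722, -0.0, 0.006]
wrist_force: [0.2, 0.3, -0.4]
width: 0.702
```

```bash
python3 -c "
from h import *
go((430,-120,240),-92.3)
f=vision.grab_frame('wrist');cv2.imwrite('pics/w14.png',f[:,:,::-1])"
```

```text
t 14.68 pos [730.9 224.8 196.1] yaw -92.4 w 0.702 F [ 0.2  0.3 -0.4] j [0.14 0.81 0.55 0.01 1.78 1.76]
rows [ 1.428  1.143 -0.196] [-0.0013  0.0012 -0.0004] dist 459.8
```

View pics/w14.png

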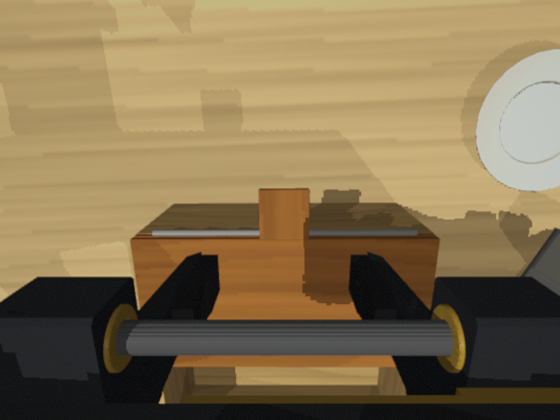

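The wrist view shows the leaf flat on the rear half, with its tab at (285,215) over the rear edge. Retreating towards the jars.

```bash
python3 -c "
from h import *
go((490,20,230),-92.3)"
```

```text
t 14.73 pos [732.1 225.  201.8] yaw -92.4 w 0.702 F [0.9 0.6 4.2] j [0.14 0.8  0.54 0.01 1.78 1.76]
rows [ 0.859  0.931 -0.136] [-0.0026  0.0015 -0.0004] dist 318.5
```

Request:
move_arm(motion="0.86 0.93 -0.13 0 0 0 1;0.86 0.93 -0.13 0 0 0 1;0.86 0.93 -0.13 0 0 0 1;0.86 0.93 -0.13 0 0 0 1;0.86 0.93 -0.13 0 0 0 1;0.86 0.93 -0.13 0 0 0 1;0.86 0.93 -0.13 0 0 0 1;0.86 0.93 -0.13 0 0 0 1;0.86 0.93 -0.13 0 0 0 1;0.86 0.93 -0.13 0 0 0 1")

```text
t: 15.57
tool_pos: [489.9, 19.2, 228.8]
tool_rot: [-0.691, 0.723, -0.003, 0.009]
wrist_force: [-0.2, 0.1, 0.4]
width: 0.997
```

```bash
python3 -c "
from h import *
go((400,-230,240),-92.3)
f=vision.grab_frame('top');crop(f,50,50,250,250,3,'pics/t15.png')"
```

```text
t 15.57 pos [489.9  19.2 228.8] yaw -92.5 w 0.997 F [-0.2  0.1  0.4] j [-0.21  0.25  1.43  0.01  1.45  1.4 ]
rows [ 1.011  0.314 -0.06 ] [-0.0027  0.0014 -0.0007] dist 265.1
```

View pics/t15.png

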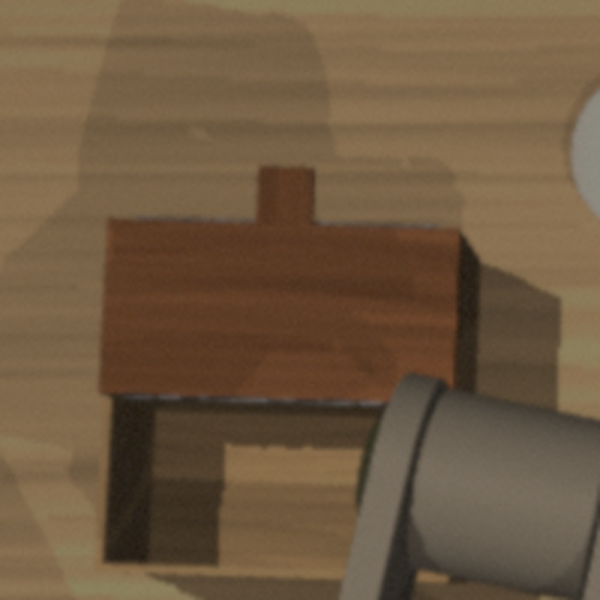

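The cover is folded flat: the leaf edge lies on the rear rim and the front compartment is open. Next I go to a viewing pose over the jars.

Request:
move_arm(motion="1 0.314 -0.06 -0.0027 0.0014 0 1;1 0.314 -0.06 -0.0027 0.0014 0 1;1 0.314 -0.06 -0.0027 0.0014 0 1;1 0.314 -0.06 -0.0027 0.0014 0 1;1 0.314 -0.06 -0.0027 0.0014 0 1;1 0.314 -0.06 -0.0027 0.0014 0 1;1 0.314 -0.06 -0.0027 0.0014 0 1;1 0.314 -0.06 -0.0027 0.0014 0 1;1 0.314 -0.06 -0.0027 0.0014 0 1;1 0.314 -0.06 -0.0027 0.0014 0 1")

```text
t: 16.45
tool_pos: [401.9, -225.7, 239.4]
tool_rot: [-0.692, 0.722, 0.001, 0.0]
wrist_force: [-0.3, 0.5, 0.9]
width: 1.002
```

```bash
python3 -c "
from h import *
go((400,-230,240),-92.3)
print(vision.camera_info('wrist'))
f=vision.grab_frame('wrist');cv2.imwrite('pics/w16.png',f[:,:,::-1])
f=vision.grab_frame('top');cv2.imwrite('pics/t16.png',f[:,:,::-1]);crop(f,330,170,450,290,5,'pics/t16c.png')
f=vision.grab_frame('scene');cv2.imwrite('pics/s16.png',f[:,:,::-1])
"
```

```text
t 16.45 pos [ 401.9 -225.7  239.4] yaw -92.4 w 1.002 F [-0.3  0.5  0.9] j [-0.77  0.2   1.47  0.    1.48  0.84]
rows [ 0.017  0.007 -0.002] [ 0.0001  0.0002 -0.0002] dist 4.7
{'intrinsics': array([[340.7712719 ,   0.        , 283.84833219],
       [  0.        , 340.7712719 , 210.86752179],
       [  0.        ,   0.        ,   1.        ]]), 'origin': array([ 478.30346531, -229.54094695,  415.40317928]), 'attitude': array([ 0.09981022, -0.1054241 ,  0.71386918, -0.6850653 ])}
```

View pics/w16.png

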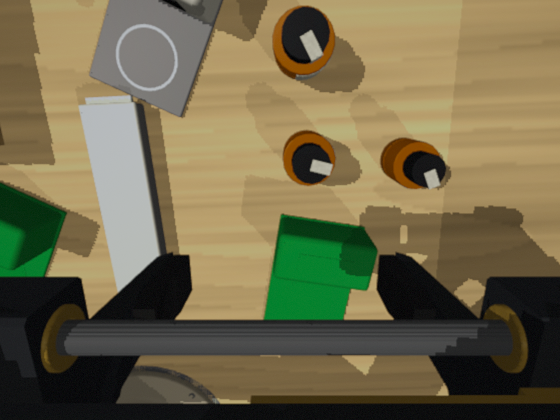

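View pics/t16c.png

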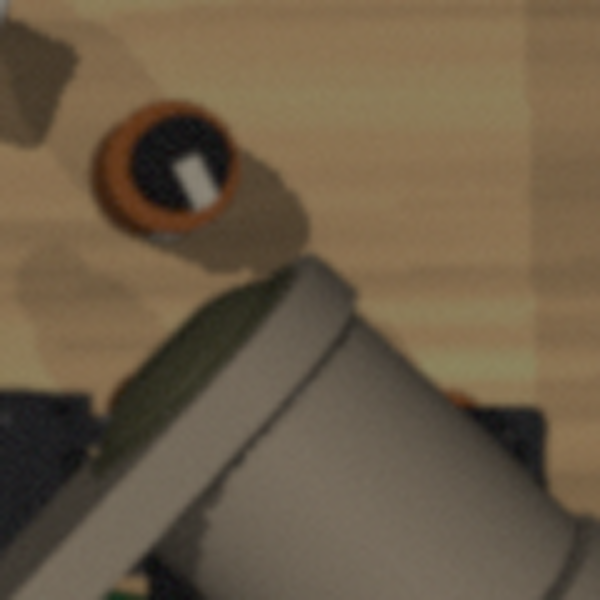

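```bash
python3 -c "
from h import *
W=vision.camera_info('wrist'); print('ring',onz(W,147,57,6).round(1))
f=cv2.imread('pics/w16.png')[:,:,::-1]
crop(f,260,0,460,200,3.8,'pics/w16c.png')"
```

```text
ring [539.1 -79.7   6. ]
```

View pics/w16c.png

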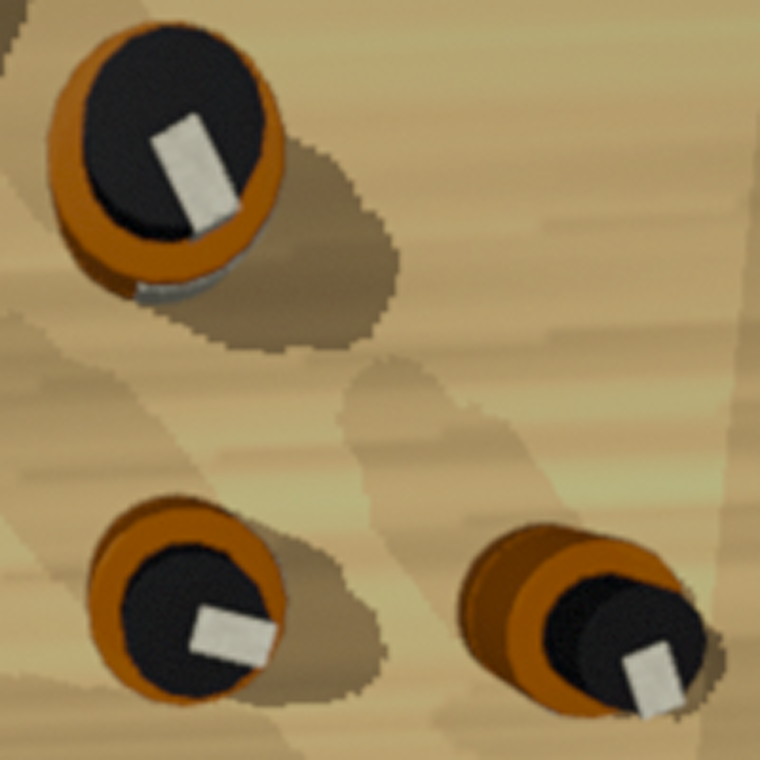

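```bash
python3 -c "
from h import *
W=vision.camera_info('wrist')
q=lambda x,y:(260+x/3.8,y/3.8)
for n,l,r in [('j1',(48,150),(285,150)),('j2',(89,600),(286,600)),('j3',(508,635),(706,600))]:
  for k,z in (('a',64),('b',59),('c',54),('d',49)):
    print(n,k,np.linalg.norm(onz(W,*q(*l),z)-onz(W,*q(*r),z)).round(1),end=' ')
  print()
# j3 lid: 580..706 ; j2 lid 122..275
for n,l,r in [('j1lid',(84,130),(266,130)),('j2lid',(122,620),(276,620)),('j3lid',(580,640),(707,640))]:
  for k,z in (('a',94),('b',89),('c',84),('d',79)):
    print(n,k,np.linalg.norm(onz(W,*q(*l),z)-onz(W,*q(*r),z)).round(1),end=' ')
  print()
"
```

```text
j1 a 58.4 j1 b 59.2 j1 c 60.1 j1 d 60.9 
j2 a 53.4 j2 b 54.1 j2 c 54.9 j2 d 55.6 
j3 a 53.6 j3 b 54.3 j3 c 55.1 j3 d 55.9 
j1lid a 40.9 j1lid b 41.5 j1lid c 42.1 j1lid d 42.8 
j2lid a 38.3 j2lid b 38.9 j2lid c 39.5 j2lid d 40.1 
j3lid a 31.7 j3lid b 32.2 j3lid c 32.7 j3lid d 33.2
```

```bash
python3 -c "
from h import *
W=vision.camera_info('wrist')
q=lambda x,y:(260+x/3.8,y/3.8)
for n,z,a,b,c in [('j1',94,(173,127),(217,221),(175,132)),('j2',89,(198,625),(270,650),(198,621)),('j3',84,(638,650),(666,708),(643,640))]:
  A=onz(W,*q(*a),z);B=onz(W,*q(*b),z);L=np.degrees(np.arctan2(*(B-A)[[1,0]]))
  print(n,'lid c',onz(W,*q(*c),z).round(1),'strip mid',A.round(1),'end',B.round(1),np.linalg.norm(B-A).round(1),'L',L.round(1),'Delta',round(-27.5-L,1),'pick yaws',[round((Y+27.5+L+180)%360-180,1) for Y in(-117.5,62.5)])
"
```

```text
j1 lid c [ 537.8 -250.3   94. ] strip mid [ 538.8 -249.8   94. ] end [ 519.  -259.5   94. ] 22.0 L -154.1 Delta 126.6 pick yaws [np.float64(115.9), np.float64(-64.1)]
j2 lid c [ 426.7 -253.9   89. ] strip mid [ 425.7 -253.9   89. ] end [ 418.6 -272.1   89. ] 19.5 L -111.4 Delta 83.9 pick yaws [np.float64(158.6), np.float64(-21.4)]
j3 lid c [ 416.4 -368.8   84. ] strip mid [ 413.8 -367.7   84. ] end [ 398.2 -376.3   84. ] 17.8 L -151.4 Delta 123.9 pick yaws [np.float64(118.6), np.float64(-61.4)]
```

Jar labels run from the lid centre as follows:
- **Largest (a):** at (538,-250), label yaw -154°.
- **Second (b):** at (427,-254), label yaw -111°.
- **Third (c or d):** at (416,-369), label yaw -151°.

I start with a.

```bash
python3 -c "
from h import *
go((538,-250.5,150),-64.1)"
```

```text
t 16.6 pos [ 401.7 -225.6  239.8] yaw -92.3 w 1.0 F [0.2 0.8 1.3] j [-0.77  0.2   1.47  0.    1.48  0.84]
rows [ 0.078 -0.549  0.359] [ 0.      0.0001 -0.0785] dist 165.1
```

Request:
move_arm(motion="0.04 -0.25 0.05 0 0 -0.04 1;0.078 -0.4 0.1 0 0 -0.0785 1;0.078 -0.549 0.2 0 0 -0.0785 1;0.078 -0.549 0.36 0 0 -0.0785 1;0.078 -0.549 0.36 0 0 -0.0785 1;0.078 -0.549 0.36 0 0 -0.0785 1;0.078 -0.549 0.36 0 0 -0.0785 1;0.078 -0.549 0.36 0 0 -0.0785 1;0.078 -0.549 0.36 0 0 -0.0785 1;0.078 -0.549 0.36 0 0 -0.0785 1")

```text
t: 17.43
tool_pos: [537.9, -251.0, 151.6]
tool_rot: [0.847, -0.531, 0.001, -0.0]
wrist_force: [1.2, -0.3, -0.7]
width: 1.002
```

```bash
python3 -c "
from h import *
go((538,-250.5,90),-64.1)
f=vision.grab_frame('wrist');cv2.imwrite('pics/w17.png',f[:,:,::-1])
print(proj(vision.camera_info('wrist'),(538,-250,94)))"
```

```text
t 17.43 pos [ 537.9 -251.   151.6] yaw -64.2 w 1.002 F [ 1.2 -0.3 -0.7] j [-0.64  0.5   1.27  0.    1.37  0.48]
rows [-0.002 -0.001  0.247] [-0.0002 -0.0003 -0.0002] dist 61.6
[280.69289231 218.44992677]
```

View pics/w17.png

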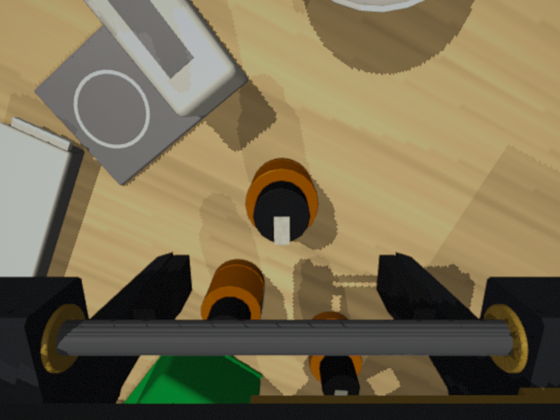

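The lid centre (281,215) matches the prediction, so the grasp is centred. Finger geometry in the picture (gap of 188 px, tips at v=254) confirms that the real tips are about 26 mm above the TCP. I descend with that allowance and grip the lid.

Request:
move_arm(motion="0 0 0.1 0 0 0 1;0 0 0.2 0 0 0 1;0 0 0.3 0 0 0 1;0 0 0.38 0 0 0 1;0 0 0.425 0 0 0 1;0 0 0.425 0 0 0 1;0 0 0.425 0 0 0 -1;0 0 0.425 0 0 0 -1;0 0 0.425 0 0 0 -1;0 0 0.425 0 0 0 -1", newtons=30)

```text
t: 18.32
tool_pos: [538.4, -251.3, 46.1]
tool_rot: [0.847, -0.531, 0.002, -0.0]
wrist_force: [0.2, -0.2, -0.4]
width: 0.724
```

Request:
move_arm(motion="0 0 0 0 0 0 -1;0 0 0 0 0 0 -1;0 0 0 0 0 0 -1;0 0 0 0 0 0 -1;0 0 0 0 0 0 -1;0 0 0 0 0 0 -1;0 0 0 0 0 0 -1;0 0 0 0 0 0 -1;0 0 0 0 0 0 -1;0 0 0 0 0 0 -1", newtons=30)

```text
t: 19.15
tool_pos: [538.4, -251.1, 46.3]
tool_rot: [0.847, -0.531, 0.002, -0.0]
wrist_force: [-1.6, 3.2, 6.2]
width: 0.469
```

```bash
python3 -c "
from h import *
go((538,-250.5,150),-64.1)
f=vision.grab_frame('wrist');cv2.imwrite('pics/w18.png',f[:,:,::-1])
f=vision.grab_frame('scene');crop(f,130,120,310,260,4,'pics/s18.png')"
```

```text
t 19.15 pos [ 538.4 -251.1   46.3] yaw -64.2 w 0.469 F [-1.6  3.2  6.2] j [-0.64  0.61  1.4   0.    1.13  0.48]
rows [-0.002 -0.    -0.415] [-0.0003 -0.0004 -0.0001] dist 103.7
```

View pics/w18.png

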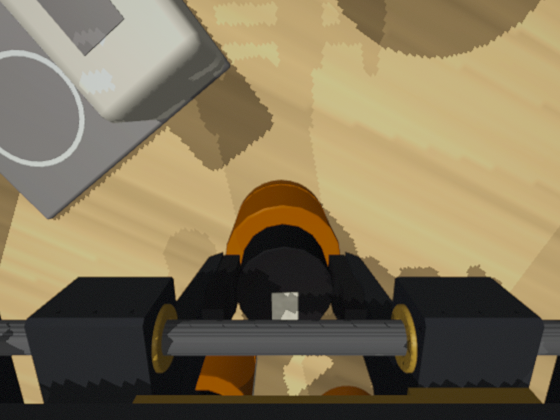

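View pics/s18.png

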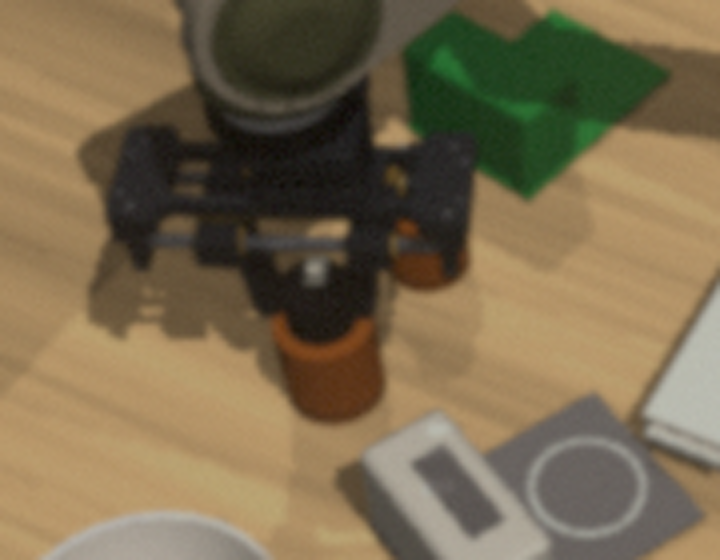

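Lid held (width 41 mm). I lift it and carry it to the spot while turning.

```bash
python3 -c "
from h import *
go((537.5,-79,145),62.5)"
```

```text
t 19.25 pos [ 538.4 -251.1   46.3] yaw -64.2 w 0.467 F [-0.9  3.4  5.4] j [-0.64  0.61  1.4   0.    1.13  0.48]
rows [-0.62  -0.298 -0.396] [ 3.000e-04 -6.000e-04 -3.518e-01] dist 198.4
```

Request:
move_arm(motion="0 0 -0.05 0 0 0 -1;0 0 -0.13 0 0 0 -1;0 0 -0.22 0 0 0 -1;0 0 -0.3 0 0 0 -1;0 0 -0.38 0 0 0 -1;0 0 -0.4 0 0 0 -1;0 0 -0.4 0 0 0 -1;0 0 -0.4 0 0 0 -1;0 0 -0.4 0 0 0 -1;0 0 -0.4 0 0 0 -1")

```text
t: 20.08
tool_pos: [537.6, -250.7, 144.8]
tool_rot: [0.847, -0.531, 0.0, -0.0]
wrist_force: [-0.4, -0.4, -2.6]
width: 0.47
```

```bash
python3 -c "
from h import *
go((537.5,-79,146),62.5)
f=vision.grab_frame('scene');crop(f,130,90,310,230,4,'pics/s19.png')"
```

```text
t 20.08 pos [ 537.6 -250.7  144.8] yaw -64.2 w 0.47 F [-0.4 -0.4 -2.6] j [-0.64  0.51  1.28  0.    1.36  0.48]
rows [-0.618 -0.299 -0.005] [ 0.000e+00 -2.000e-04 -3.518e-01] dist 171.7
```

View pics/s19.png

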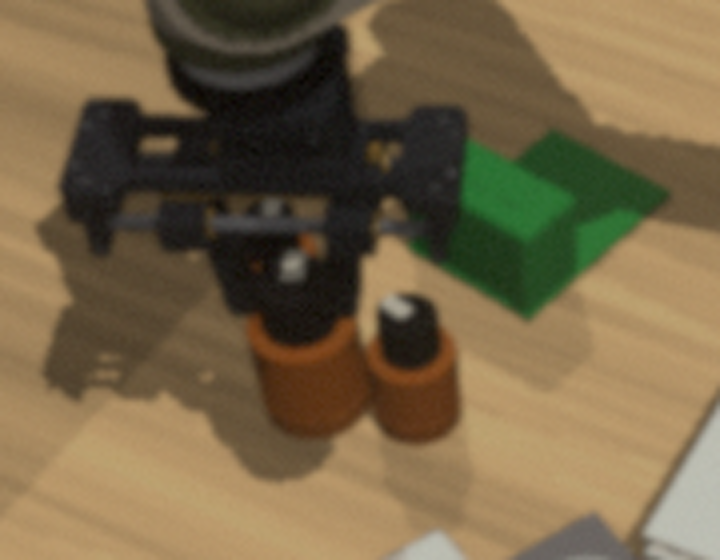

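Request:
move_arm(motion="-0.03 -0.015 0 0 0 -0.018 -1;-0.06 -0.03 0 0 0 -0.036 -1;-0.09 -0.045 0 0 0 -0.054 -1;-0.12 -0.06 0 0 0 -0.072 -1;-0.16 -0.075 0 0 0 -0.09 -1;-0.2 -0.095 0 0 0 -0.108 -1;-0.25 -0.12 0 0 0 -0.126 -1;-0.3 -0.145 0 0 0 -0.144 -1;-0.35 -0.17 0 0 0 -0.162 -1;-0.4 -0.19 0 0 0 -0.18 -1")

```text
t: 20.97
tool_pos: [536.8, -139.2, 144.4]
tool_rot: [1.0, 0.008, 0.0, -0.0]
wrist_force: [-0.2, -0.3, -3.6]
width: 0.473
```

```bash
python3 -c "
from h import *
go((537.5,-79,146),62.5)"
```

```text
t 20.97 pos [ 536.8 -139.2  144.4] yaw 1.0 w 0.473 F [-0.2 -0.3 -3.6] j [-0.47  0.44  1.39  0.    1.31 -0.48]
rows [ 0.007 -0.241 -0.006] [ 0.000e+00 -1.000e-04 -1.709e-01] dist 60.2
```

Request:
move_arm(motion="0 -0.03 0 0 0 -0.019 -1;0 -0.06 0 0 0 -0.038 -1;0 -0.09 0 0 0 -0.057 -1;0.004 -0.12 0 0 0 -0.076 -1;0.007 -0.15 0 0 0 -0.095 -1;0.007 -0.18 0 0 0 -0.114 -1;0.007 -0.21 0 0 0 -0.133 -1;0.007 -0.24 0 0 0 -0.152 -1;0.007 -0.24 0 0 0 -0.171 -1;0.007 -0.24 0 0 0 -0.171 -1")

```text
t: 21.8
tool_pos: [537.3, -78.8, 143.9]
tool_rot: [0.854, 0.521, 0.0, -0.0]
wrist_force: [0.5, -0.8, -3.1]
width: 0.469
```

```bash
python3 -c "
from h import *
go((537.5,-79,53),62.5)
f=vision.grab_frame('wrist');cv2.imwrite('pics/w20.png',f[:,:,::-1])"
```

```text
t 21.8 pos [537.3 -78.8 143.9] yaw 62.8 w 0.469 F [ 0.5 -0.8 -3.1] j [-0.36  0.42  1.42  0.    1.29 -1.46]
rows [-0.     0.001  0.364] [-0.     -0.      0.0009] dist 90.9
```

View pics/w20.png

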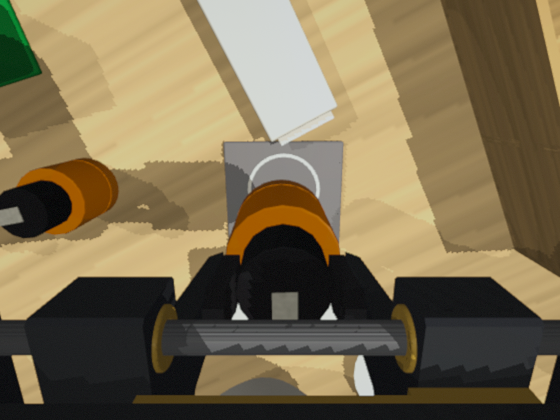

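The label strip at (285,305) points at the scanner block and the jar hangs over the ring. I lower and release.

Request:
move_arm(motion="0 0 0.08 0 0 0 -1;0 0 0.16 0 0 0 -1;0 0 0.23 0 0 0 -1;0 0 0.28 0 0 0 -1;0 0 0.32 0 0 0 -1;0 0 0.34 0 0 0 -1;0 0 0.355 0 0 0 -1;0 0 0.363 0 0 0 -1;0 0 0.363 0 0 0 -1;0 0 0.363 0 0 0 -1")

```text
t: 22.68
tool_pos: [537.7, -79.2, 53.8]
tool_rot: [0.855, 0.518, 0.0, 0.0]
wrist_force: [0.4, 0.1, -3.2]
width: 0.469
```

```bash
python3 -c "
from h import *
go((537.5,-79,53),62.5)
f=vision.grab_frame('wrist');cv2.imwrite('pics/w21.png',f[:,:,::-1])
f=vision.grab_frame('scene');crop(f,190,150,340,290,4,'pics/s21.png')"
```

```text
t 22.68 pos [537.7 -79.2  53.8] yaw 62.4 w 0.469 F [ 0.4  0.1 -3.2] j [-0.36  0.53  1.54  0.    1.07 -1.45]
rows [ 0.    -0.001  0.003] [ 0.0001 -0.0001 -0.0003] dist 0.8
```

View pics/s21.png

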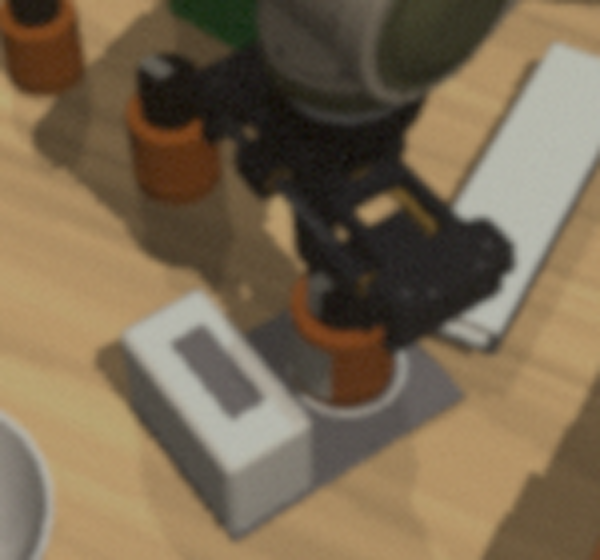

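Request:
move_arm(motion="0 0 0.003 0 0 0 -1;0 0 0.006 0 0 0 -1;0 0 0.006 0 0 0 -0.1;0 0 0.006 0 0 0 0.2;0 0 0.006 0 0 0 0.4;0 0 0.006 0 0 0 0.4;0 0 0.006 0 0 0 0.4;0 0 0.006 0 0 0 0.4;0 0 0.006 0 0 0 0.4;0 0 0.006 0 0 0 0.4")

```text
t: 23.62
tool_pos: [537.7, -79.2, 52.3]
tool_rot: [0.855, 0.518, 0.0, 0.0]
wrist_force: [-0.7, -0.0, 0.0]
width: 0.699
```

```bash
python3 -c "
from h import *
go((537.5,-79,53),62.5)
f=vision.grab_frame('wrist');cv2.imwrite('pics/w22.png',f[:,:,::-1])
f=vision.grab_frame('scene');crop(f,190,150,340,290,4,'pics/s22.png')"
```

```text
t 23.62 pos [537.7 -79.2  52.3] yaw 62.4 w 0.699 F [-0.7 -0.   0. ] j [-0.36  0.53  1.54  0.    1.07 -1.45]
rows [ 0.    -0.001 -0.003] [ 0.0002 -0.0001 -0.0003] dist 0.7
```

View pics/w22.png

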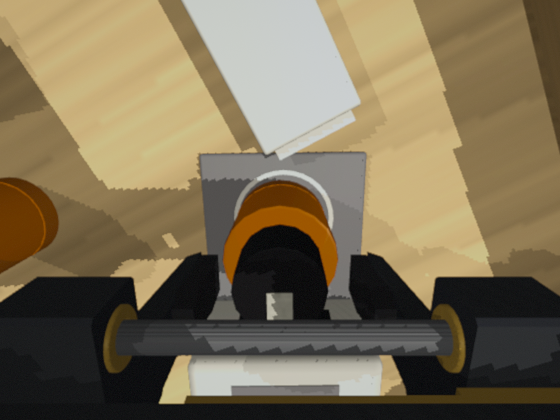

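View pics/s22.png

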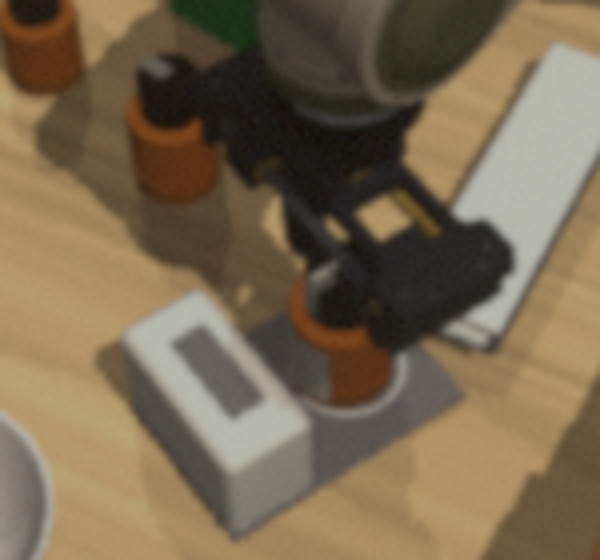

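Jar a stands in the ring, which shows evenly around it, and its strip points to the window. I regrip and take it to the box.

Request:
move_arm(motion="0 0 0 0 0 0 -1;0 0 0 0 0 0 -1;0 0 0 0 0 0 -1;0 0 0 0 0 0 -1;0 0 0 0 0 0 -1;0 0 0 0 0 0 -1;0 0 -0.02 0 0 0 -1;0 0 -0.08 0 0 0 -1;0 0 -0.16 0 0 0 -1;0 0 -0.24 0 0 0 -1", newtons=30)

```text
t: 24.55
tool_pos: [537.1, -78.8, 112.6]
tool_rot: [0.855, 0.518, -0.0, -0.001]
wrist_force: [0.2, 0.3, -1.8]
width: 0.468
```

```bash
python3 -c "
from h import *
go((521,304,180),-2.2)"
```

```text
t 24.55 pos [537.1 -78.8 112.6] yaw 62.4 w 0.468 F [ 0.2  0.3 -1.8] j [-0.36  0.46  1.47  0.    1.22 -1.45]
rows [ 1.327 -0.767 -0.268] [-0.0002  0.      0.1795] dist 389.0
```

Request:
move_arm(motion="0.03 -0.02 -0.08 0 0 0.018 -1;0.08 -0.045 -0.16 0 0 0.036 -1;0.15 -0.085 -0.23 0 0 0.054 -1;0.23 -0.13 -0.28 0 0 0.072 -1;0.32 -0.18 -0.28 0 0 0.09 -1;0.41 -0.235 -0.28 0 0 0.108 -1;0.5 -0.29 -0.28 0 0 0.126 -1;0.59 -0.34 -0.28 0 0 0.144 -1;0.68 -0.39 -0.28 0 0 0.162 -1;0.77 -0.445 -0.28 0 0 0.18 -1")

```text
t: 25.38
tool_pos: [527.2, 144.7, 182.7]
tool_rot: [1.0, -0.024, -0.001, -0.001]
wrist_force: [1.2, 0.6, -3.5]
width: 0.472
```

```bash
python3 -c "
from h import *
go((521,304,180),-2.2)"
```

```text
t 25.38 pos [527.2 144.7 182.7] yaw -2.7 w 0.472 F [ 1.2  0.6 -3.5] j [0.05 0.4  1.35 0.   1.4  0.1 ]
rows [-0.055 -0.635  0.012] [-0.0002  0.0003 -0.0014] dist 159.4
```

Request:
move_arm(motion="-0.01 -0.08 0 0 0 -0.0014 -1;-0.02 -0.18 0 0 0 -0.0014 -1;-0.03 -0.3 0 0 0 -0.0014 -1;-0.04 -0.42 0 0 0 -0.0014 -1;-0.05 -0.53 0 0 0 -0.0014 -1;-0.055 -0.6 0 0 0 -0.0014 -1;-0.055 -0.635 0 0 0 -0.0014 -1;-0.055 -0.635 0 0 0 -0.0014 -1;-0.055 -0.635 0 0 0 -0.0014 -1;-0.055 -0.635 0 0 0 -0.0014 -1")

```text
t: 26.22
tool_pos: [521.2, 302.8, 182.9]
tool_rot: [1.0, -0.02, -0.001, -0.0]
wrist_force: [0.2, -0.8, -2.3]
width: 0.469
```

```bash
python3 -c "
from h import *
go((521,304,53),-2.2)
f=vision.grab_frame('wrist');cv2.imwrite('pics/w23.png',f[:,:,::-1])
f=vision.grab_frame('scene');crop(f,300,80,520,300,2.7,'pics/s23.png')
f=vision.grab_frame('top');crop(f,60,80,220,240,3.7,'pics/t23.png')"
```

```text
t 26.22 pos [521.2 302.8 182.9] yaw -2.3 w 0.469 F [ 0.2 -0.8 -2.3] j [0.33 0.49 1.19 0.   1.47 0.37]
rows [ 0.    -0.004  0.52 ] [-0.0001  0.0003 -0.0002] dist 129.9
```

View pics/w23.png

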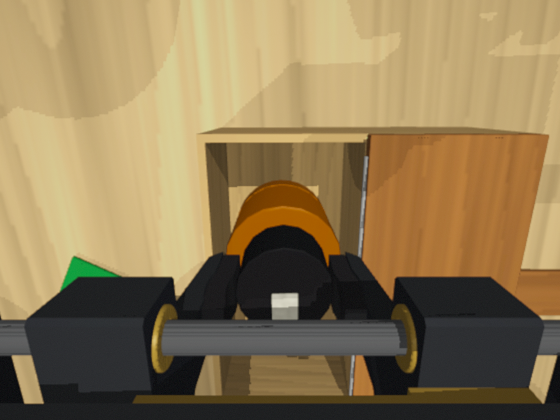

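View pics/s23.png

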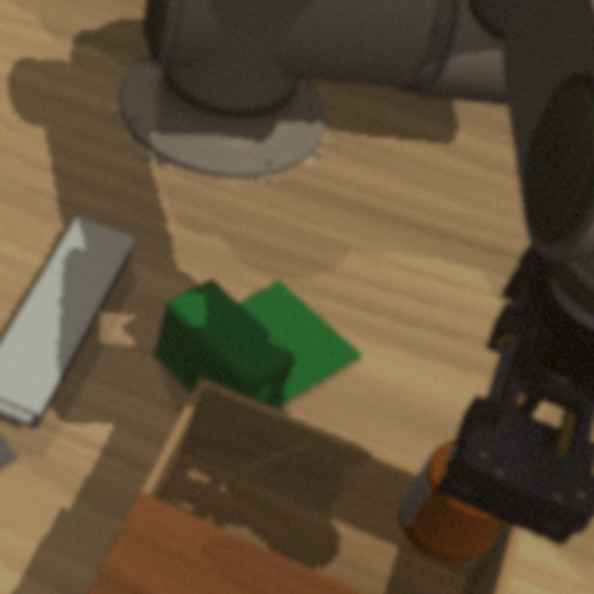

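View pics/t23.png

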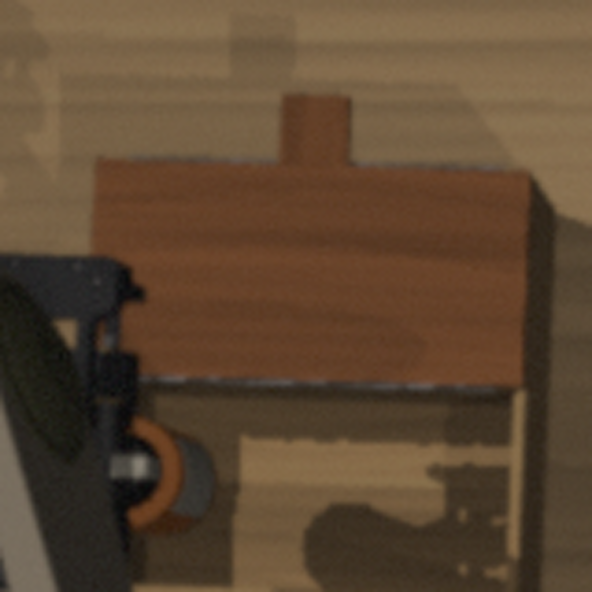

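Jar a hangs centred between the rim (207) and the hinge line (366). I lower it.

Request:
move_arm(motion="0 -0.004 0.08 0 0 0 -1;0 -0.004 0.18 0 0 0 -1;0 -0.004 0.28 0 0 0 -1;0 -0.004 0.37 0 0 0 -1;0 -0.004 0.43 0 0 0 -1;0 -0.004 0.47 0 0 0 -1;0 -0.004 0.495 0 0 0 -1;0 -0.004 0.51 0 0 0 -1;0 -0.004 0.519 0 0 0 -1;0 -0.004 0.519 0 0 0 -1")

```text
t: 27.2
tool_pos: [521.4, 304.1, 53.7]
tool_rot: [1.0, -0.02, -0.0, -0.001]
wrist_force: [0.4, 0.4, -3.8]
width: 0.474
```

```bash
python3 -c "
from h import *
go((521,304,52.5),-2.2)
"
```

```text
t 27.2 pos [521.4 304.1  53.7] yaw -2.3 w 0.474 F [ 0.4  0.4 -3.8] j [0.33 0.62 1.36 0.   1.16 0.37]
rows [-0.002  0.     0.005] [-0.0002  0.0001 -0.0003] dist 1.3
```

Request:
move_arm(motion="0 0 0.003 0 0 0 -1;0 0 0.006 0 0 0 -1;0 0 0.006 0 0 0 -0.05;0 0 0.006 0 0 0 0.1;0 0 0.006 0 0 0 0.3;0 0 0.006 0 0 0 0.3;0 0 0.006 0 0 0 0.3;0 0 -0.05 0 0 0 0.3;0 0 -0.15 0 0 0 0.3;0 0 -0.3 0 0 0 0.3")

```text
t: 28.03
tool_pos: [520.2, 303.4, 127.2]
tool_rot: [1.0, -0.02, -0.003, 0.0]
wrist_force: [0.6, 0.1, 0.0]
width: 0.65
```

```bash
python3 -c "
from h import *
go((521,200,230),-30)
f=vision.grab_frame('wrist');cv2.imwrite('pics/w24.png',f[:,:,::-1])
"
```

```text
t 28.03 pos [520.2 303.4 127.2] yaw -2.3 w 0.65 F [0.6 0.1 0. ] j [0.33 0.54 1.27 0.   1.34 0.37]
rows [ 0.017  0.414 -0.411] [0.0004 0.0009 0.0769] dist 145.8
```

View pics/w24.png

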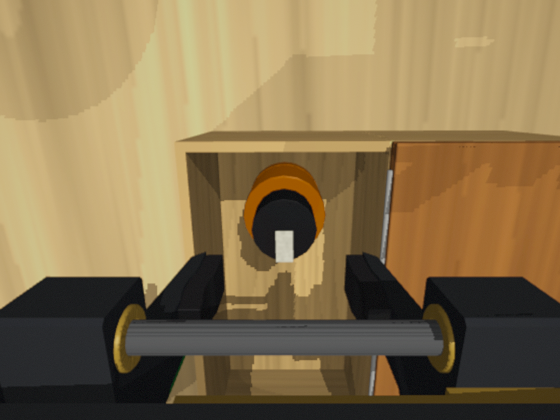

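Jar a stands upright in the compartment (lid at (285,230)). Now to jar b, keeping b's measured spot to re-check on arrival.

Request:
move_arm(motion="0 0 -0.15 0 0 0 0.6;0 0.05 -0.3 0 0 0.01 1;-0.05 0.2 -0.3 0 0 0.03 1;-0.1 0.36 -0.3 0 0 0.053 1;-0.15 0.5 -0.3 0 0 0.053 1;-0.2 0.66 -0.3 0 0 0.053 1;-0.2 0.8 -0.3 0 0 0.053 1;-0.2 0.9 -0.3 0 0 0.053 1;-0.2 1 -0.3 0 0 0.053 1;-0.2 1 -0.3 0 0 0.053 1")

```text
t: 28.92
tool_pos: [463.3, 53.5, 210.4]
tool_rot: [0.982, -0.187, 0.004, -0.003]
wrist_force: [-0.2, -0.1, 0.2]
width: 0.995
```

```bash
python3 -c "
from h import *
go((427,-254,185),-21.4)
f=vision.grab_frame('top');crop(f,60,60,260,250,3,'pics/t25.png')
"
```

```text
t 28.92 pos [463.3  53.5 210.4] yaw -21.6 w 0.995 F [-0.2 -0.1  0.2] j [-0.14  0.23  1.52  0.    1.39  0.23]
rows [0.317 1.198 0.096] [-0.001  -0.0011 -0.0005] dist 310.7
```

View pics/t25.png

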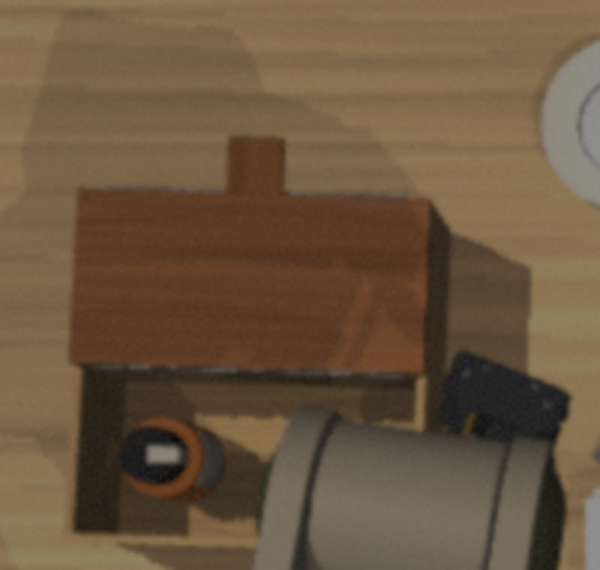

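Request:
move_arm(motion="0.26 1 0 -0.001 -0.001 0 1;0.26 1 0 -0.001 -0.001 0 1;0.26 1 0 -0.001 -0.001 0 1;0.26 1 0 -0.001 -0.001 0 1;0.26 1 0 -0.001 -0.001 0 1;0.26 1 0 -0.001 -0.001 0 1;0.26 1 0 -0.001 -0.001 0 1;0.26 1 0 -0.001 -0.001 0 1;0.26 1 0 -0.001 -0.001 0 1;0.26 1 0 -0.001 -0.001 0 1")

```text
t: 29.8
tool_pos: [432.3, -199.5, 209.1]
tool_rot: [0.983, -0.186, 0.0, -0.001]
wrist_force: [0.3, 1.0, 0.0]
width: 1.002
```

```bash
python3 -c "
from h import *
go((427,-254,150),-21.4)
W=vision.camera_info('wrist')
f=vision.grab_frame('wrist');cv2.imwrite('pics/w26.png',f[:,:,::-1]);crop(f,150,60,450,260,2.6,'pics/w26c.png')
f=vision.grab_frame('top');cv2.imwrite('pics/t26.png',f[:,:,::-1])
np.save('w26.npy',np.r_[W['origin'],W['attitude']])
print(proj(W,(426.7,-253.9,89)),proj(W,(416.4,-368.8,84)))
"
```

```text
t 29.8 pos [ 432.3 -199.5  209.1] yaw -21.5 w 1.002 F [0.3 1.  0. ] j [-0.68  0.25  1.49  0.    1.4  -0.31]
rows [0.06  0.211 0.236] [-0.0002 -0.0001 -0.0001] dist 80.6
[296.95162345 250.48532936] [326.62888039 346.60730504]
```

View pics/w26.png

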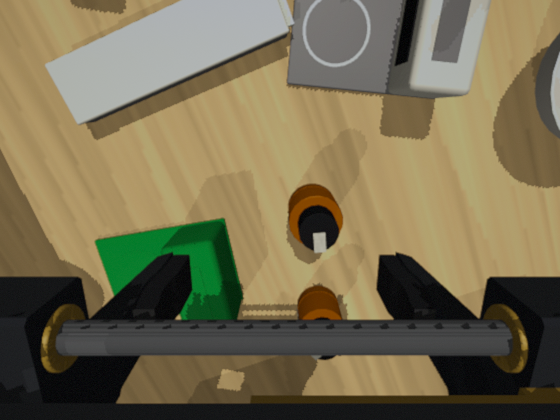

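View pics/t26.png

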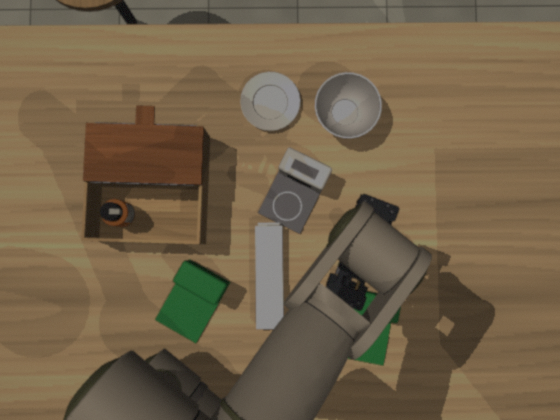

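Jar b has shifted: its lid is at (319,230), but I predicted (297,250). Re-measuring.

```bash
python3 -c "
from h import *
f=cv2.imread('pics/w26.png')[:,:,::-1]; crop(f,270,170,370,360,4,'pics/w26d.png')"
```

```text
(no output)
```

View pics/w26d.png

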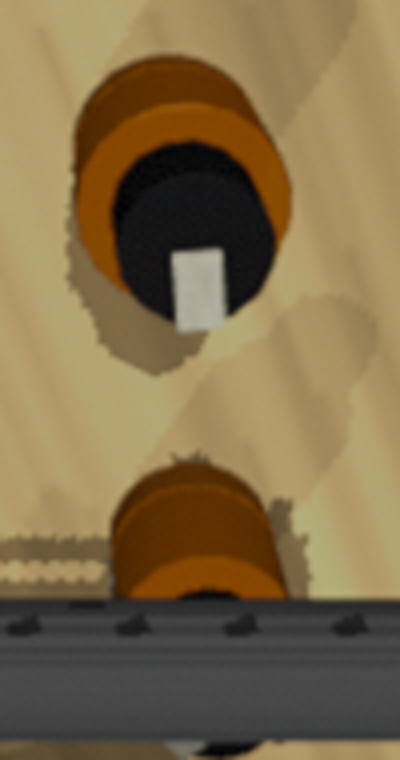

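```bash
python3 -c "
from h import *
W=vision.camera_info('wrist')
q=lambda x,y:(270+x/4,170+y/4)
for z in (89,):
  A=onz(W,*q(197,250),z);B=onz(W,*q(201,330),z);L=np.degrees(np.arctan2(*(B-A)[[1,0]]))
  print(A.round(1),np.linalg.norm(B-A).round(1),'L',L.round(1),'pick',[round((Y+27.5+L+180)%360-180,1) for Y in(-117.5,62.5)], np.linalg.norm(onz(W,*q(118,245),z)-onz(W,*q(275,245),z)))
go((A[0],A[1],150),62.5+27.5+L)
"
```

```text
[ 452.3 -244.8   89. ] 20.1 L -107.0 pick [np.float64(163.0), np.float64(-17.0)] 36.250548234237876
t 29.9 pos [ 432.3 -199.5  209.2] yaw -21.4 w 0.997 F [-0.8 -0.2  0.5] j [-0.68  0.25  1.49  0.    1.4  -0.31]
rows [0.14  0.14  0.237] [-0.0002 -0.0001 -0.0122] dist 77.2
```

```bash
python3 -c "
from h import *
W=vision.camera_info('wrist')
for u,v in ((225,220),(240,300),(242,285),(165,227)): print(onz(W,u,v,76).round(0),onz(W,u,v,0).round(0))
"
```

```text
[ 372. -205.   76.] [ 351. -223.   -0.]
[ 351. -289.   76.] [ 324. -328.    0.]
[ 360. -274.   76.] [ 335. -310.    0.]
[ 316. -190.   76.] [ 280. -205.    0.]
```

Request:
move_arm(motion="0.07 0.07 0.03 0 0 -0.0122 1;0.14 0.14 0.08 0 0 -0.0122 1;0.14 0.14 0.15 0 0 -0.0122 1;0.14 0.14 0.237 0 0 -0.0122 1;0.14 0.14 0.237 0 0 -0.0122 1;0.14 0.14 0.237 0 0 -0.0122 1;0.14 0.14 0.237 0 0 -0.0122 1;0.14 0.14 0.237 0 0 -0.0122 1;0.14 0.14 0.237 0 0 -0.0122 1;0.14 0.14 0.237 0 0 -0.0122 1")

```text
t: 30.73
tool_pos: [452.4, -244.9, 150.8]
tool_rot: [0.989, -0.148, 0.001, -0.0]
wrist_force: [-0.5, -0.8, -0.1]
width: 0.999
```

```bash
python3 -c "
from h import *
go((452.3,-244.8,41.5),-17)
W=vision.camera_info('wrist');print(proj(W,(452.3,-244.8,89)))
f=vision.grab_frame('wrist');crop(f,180,120,400,300,3.6,'pics/w27.png')
"
```

```text
t 30.73 pos [ 452.4 -244.9  150.8] yaw -17.0 w 0.999 F [-0.5 -0.8 -0.1] j [-0.73  0.37  1.49  0.    1.28 -0.43]
rows [-0.002 -0.     0.437] [-0.0001 -0.0003 -0.    ] dist 109.3
[280.18785695 214.96961982]
```

View pics/w27.png

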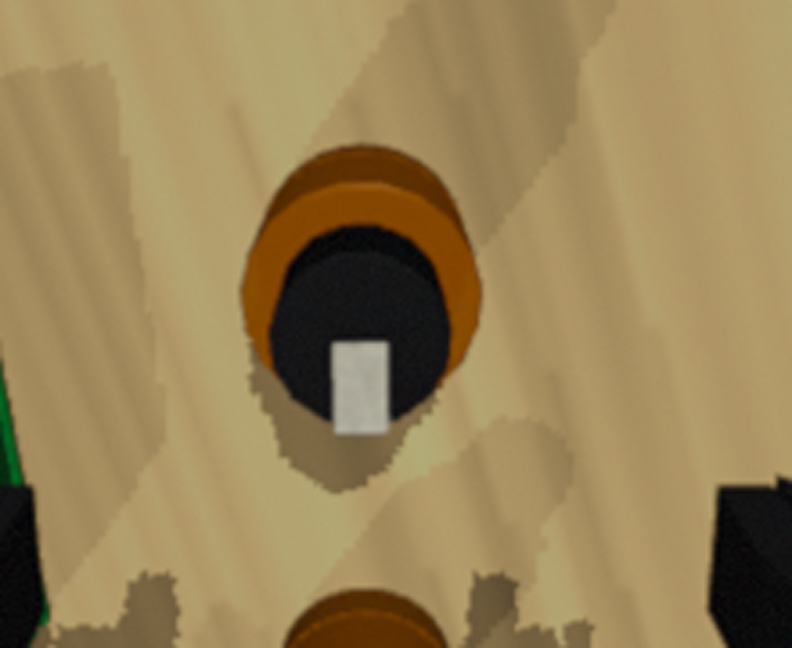

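The lid centre at (280,214) is as predicted, and the strip lines up as it did with jar a. I descend and grip.

Request:
move_arm(motion="0 0 0.1 0 0 0 1;0 0 0.2 0 0 0 1;0 0 0.3 0 0 0 1;0 0 0.38 0 0 0 1;0 0 0.437 0 0 0 1;0 0 0.437 0 0 0 0.6;0 0 0.437 0 0 0 -1;0 0 0.437 0 0 0 -1;0 0 0.437 0 0 0 -1;0 0 0.437 0 0 0 -1", newtons=30)

```text
t: 31.62
tool_pos: [453.0, -245.2, 42.3]
tool_rot: [0.989, -0.148, 0.002, 0.0]
wrist_force: [-0.5, 0.8, -0.3]
width: 0.648
```

Request:
move_arm(motion="0 0 0 0 0 0 -1;0 0 0 0 0 0 -1;0 0 0 0 0 0 -1;0 0 0 0 0 0 -1;0 0 0 0 0 0 -1;0 0 0 0 0 0 -1;0 0 0 0 0 0 -1;0 0 0 0 0 0 -1;0 0 0 0 0 0 -1;0 0 0 0 0 0 -1", newtons=30)

```text
t: 32.45
tool_pos: [452.7, -245.2, 42.6]
tool_rot: [0.989, -0.148, 0.002, 0.0]
wrist_force: [-2.3, 0.7, 5.1]
width: 0.425
```

```bash
python3 -c "
from h import *
go((537.5,-79,145),62.5)
f=vision.grab_frame('wrist');crop(f,180,120,400,340,2.6,'pics/w28.png')
"
```

```text
t 32.45 pos [ 452.7 -245.2   42.6] yaw -17.0 w 0.425 F [-2.3  0.7  5.1] j [-0.73  0.51  1.63  0.    1.   -0.43]
rows [ 0.131 -0.735 -0.41 ] [ 0.0004 -0.0004 -0.2209] dist 212.8
```

View pics/w28.png

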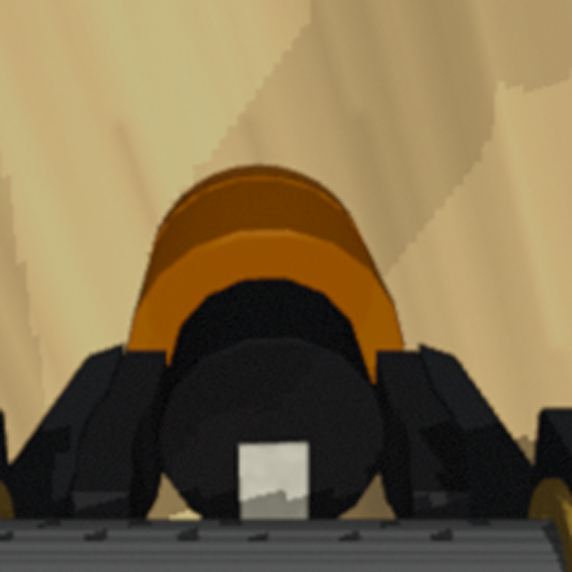

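Held at 37.4 mm, so it is jar b. I lift, then carry it over with an 80° turn.

Request:
move_arm(motion="0 0 -0.05 0 0 0 -1;0 0 -0.13 0 0 0 -1;0 0 -0.22 0 0 0 -1;0.01 -0.04 -0.3 0 0 -0.018 -1;0.02 -0.1 -0.38 0 0 -0.036 -1;0.03 -0.17 -0.4 0 0 -0.054 -1;0.05 -0.25 -0.4 0 0 -0.072 -1;0.06 -0.33 -0.4 0 0 -0.09 -1;0.07 -0.4 -0.4 0 0 -0.108 -1;0.08 -0.46 -0.4 0 0 -0.126 -1")

```text
t: 33.33
tool_pos: [505.5, -139.6, 142.1]
tool_rot: [0.969, 0.248, 0.001, 0.001]
wrist_force: [0.4, 0.0, -1.8]
width: 0.423
```

```bash
python3 -c "
from h import *
go((537.5,-79,140),62.5)
"
```

```text
t 33.33 pos [ 505.5 -139.6  142.1] yaw 28.7 w 0.423 F [ 0.4  0.  -1.8] j [-0.5   0.39  1.48  0.    1.27 -1.  ]
rows [ 0.229 -0.151  0.009] [ 0.0003 -0.0002 -0.0939] dist 68.6
```

Request:
move_arm(motion="0.04 -0.03 0 0 0 -0.018 -1;0.09 -0.06 0 0 0 -0.036 -1;0.15 -0.1 0 0 0 -0.054 -1;0.2 -0.13 0 0 0 -0.072 -1;0.229 -0.151 0 0 0 -0.09 -1;0.229 -0.151 0.03 0 0 -0.094 -1;0.229 -0.151 0.09 0 0 -0.094 -1;0.229 -0.151 0.17 0 0 -0.094 -1;0.229 -0.151 0.24 0 0 -0.094 -1;0.229 -0.151 0.3 0 0 -0.094 -1")

```text
t: 34.17
tool_pos: [537.4, -78.8, 65.4]
tool_rot: [0.855, 0.519, 0.001, 0.0]
wrist_force: [-0.6, 0.2, -2.2]
width: 0.425
```

```bash
python3 -c "
from h import *
go((537.5,-79,48.6),62.5)
f=vision.grab_frame('wrist');cv2.imwrite('pics/w29.png',f[:,:,::-1])
"
```

```text
t 34.17 pos [537.4 -78.8  65.4] yaw 62.5 w 0.425 F [-0.6  0.2 -2.2] j [-0.36  0.51  1.53  0.    1.1  -1.46]
rows [-0.001  0.001  0.067] [ 0.0002 -0.0001  0.0001] dist 16.8
```

View pics/w29.png

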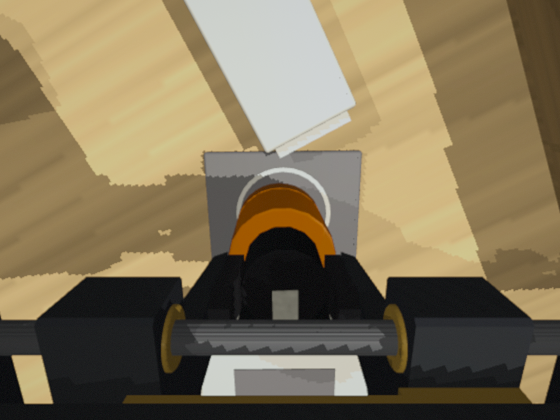

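Over the ring, strip toward the window (285,303). I lower the last 17 mm and release.

Request:
move_arm(motion="0 0 0.02 0 0 0 -1;0 0 0.04 0 0 0 -1;0 0 0.055 0 0 0 -1;0 0 0.064 0 0 0 -1;0 0 0.067 0 0 0 -1;0 0 0.068 0 0 0 -0.15;0 0 0.068 0 0 0 0.1;0 0 0.068 0 0 0 0.3;0 0 0.068 0 0 0 0.3;0 0 0.068 0 0 0 0.3")

```text
t: 35.05
tool_pos: [536.2, -78.3, 46.1]
tool_rot: [0.855, 0.519, -0.001, -0.001]
wrist_force: [-0.4, 0.2, -0.7]
width: 0.65
```

```bash
python3 -c "
from h import *
go((537.5,-79,48.6),62.5)
f=vision.grab_frame('wrist');cv2.imwrite('pics/w30.png',f[:,:,::-1])
f=vision.grab_frame('scene');crop(f,150,120,340,290,3.4,'pics/s30.png')"
```

```text
t 35.05 pos [536.2 -78.3  46.1] yaw 62.5 w 0.65 F [-0.4  0.2 -0.7] j [-0.36  0.54  1.55  0.    1.05 -1.46]
rows [ 0.     0.006 -0.01 ] [-0.0005 -0.0001  0.0001] dist 2.9
```

View pics/w30.png

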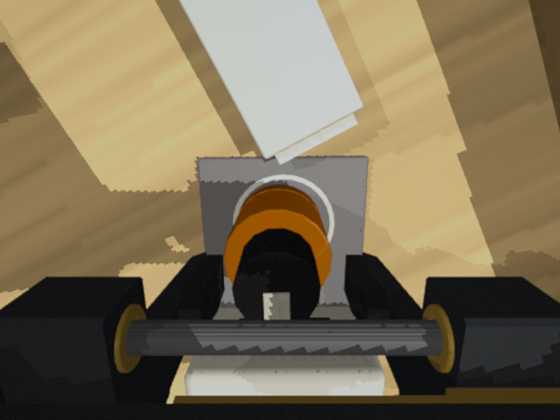

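View pics/s30.png

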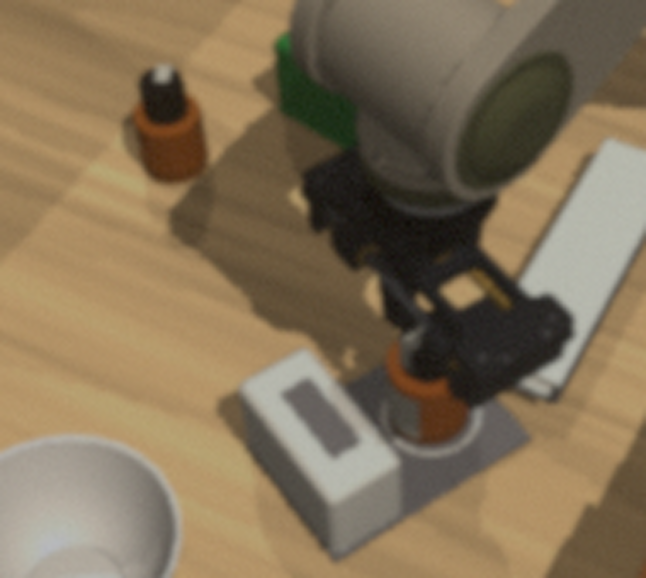

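Jar b stands inside the ring with its label to the window. I regrip and carry it to the box's middle.

Request:
move_arm(motion="0 0 0 0 0 0 -1;0 0 0 0 0 0 -1;0 0 0 0 0 0 -1;0 0 0 0 0 0 -1;0 0 0 0 0 0 -1;0 0 0 0 0 0 -1;0 0 -0.02 0 0 0 -1;0 0 -0.08 0 0 0 -1;0 0 -0.16 0 0 0 -1;0 0 -0.24 0 0 0 -1", newtons=30)

```text
t: 35.98
tool_pos: [535.9, -78.1, 106.4]
tool_rot: [0.855, 0.519, -0.001, -0.002]
wrist_force: [0.4, -0.3, -2.2]
width: 0.426
```

```bash
python3 -c "
from h import *
go((518.5,233,180),-2.2)"
```

```text
t 35.98 pos [535.9 -78.1 106.4] yaw 62.5 w 0.426 F [ 0.4 -0.3 -2.2] j [-0.36  0.46  1.48  0.    1.21 -1.46]
rows [ 1.072 -0.637 -0.291] [-0.0008  0.0004  0.1798] dist 320.1
```

Request:
move_arm(motion="0.03 -0.02 -0.08 0 0 0.018 -1;0.08 -0.045 -0.16 0 0 0.036 -1;0.15 -0.085 -0.23 0 0 0.054 -1;0.23 -0.13 -0.29 0 0 0.072 -1;0.32 -0.18 -0.29 0 0 0.09 -1;0.41 -0.235 -0.29 0 0 0.108 -1;0.5 -0.29 -0.29 0 0 0.126 -1;0.59 -0.34 -0.29 -0.0008 0.0004 0.144 -1;0.68 -0.39 -0.29 -0.0008 0.0004 0.162 -1;0.77 -0.445 -0.29 -0.0008 0.0004 0.18 -1")

```text
t: 36.82
tool_pos: [525.8, 145.2, 179.6]
tool_rot: [1.0, -0.023, -0.0, -0.0]
wrist_force: [-0.4, -0.7, -2.5]
width: 0.422
```

```bash
python3 -c "
from h import *
go((518.5,233,180),-2.2)"
```

```text
t 36.82 pos [525.8 145.2 179.6] yaw -2.6 w 0.422 F [-0.4 -0.7 -2.5] j [0.05 0.4  1.36 0.   1.39 0.1 ]
rows [-0.045 -0.349 -0.002] [-0.      0.0001 -0.0011] dist 88.1
```

Request:
move_arm(motion="-0.02 -0.1 0 0 0 -0.001 -1;-0.04 -0.22 0 0 0 -0.001 -1;-0.045 -0.31 0 0 0 -0.001 -1;-0.045 -0.349 0 0 0 -0.001 -1;-0.045 -0.349 0 0 0 -0.001 -1;-0.045 -0.349 0.05 0 0 -0.001 -1;-0.045 -0.349 0.13 0 0 -0.001 -1;-0.045 -0.349 0.22 0 0 -0.001 -1;-0.045 -0.349 0.3 0 0 -0.001 -1;-0.045 -0.349 0.36 0 0 -0.001 -1")

```text
t: 37.65
tool_pos: [518.1, 231.1, 87.9]
tool_rot: [1.0, -0.02, -0.001, 0.0]
wrist_force: [-0.3, -0.4, -3.1]
width: 0.423
```

```bash
python3 -c "
from h import *
go((518.5,233,46.5),-2.2)
f=vision.grab_frame('wrist');cv2.imwrite('pics/w31.png',f[:,:,::-1])"
```

```text
t 37.65 pos [518.1 231.1  87.9] yaw -2.3 w 0.423 F [-0.3 -0.4 -3.1] j [ 0.21  0.52  1.43 -0.    1.19  0.25]
rows [ 0.002 -0.008  0.166] [ 0.0001  0.0004 -0.0003] dist 41.5
```

View pics/w31.png

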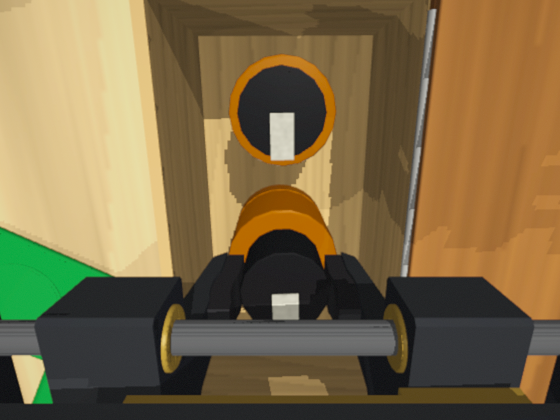

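Jar a is upright at (283,110), with a clear gap between it and b. I lower b and release it.

Request:
move_arm(motion="0 0 0.05 0 0 0 -1;0 0 0.1 0 0 0 -1;0 0 0.135 0 0 0 -1;0 0 0.155 0 0 0 -1;0 0 0.162 0 0 0 -1;0 0 0.164 0 0 0 -1;0 0 0.164 0 0 0 -0.15;0 0 0.164 0 0 0 0.1;0 0 0.164 0 0 0 0.25;0 0 0.164 0 0 0 0.25")

```text
t: 38.53
tool_pos: [517.3, 230.8, 45.0]
tool_rot: [1.0, -0.02, -0.003, 0.001]
wrist_force: [0.0, 1.1, 0.1]
width: 0.615
```

Request:
move_arm(motion="0 0 0 0 0 0 0.25;0 0 -0.05 0 0 0 0.25;0 0 -0.15 0 0 0 0.25;0 0 -0.25 0 0 0 0.25;0 0 -0.35 0 0 0 0.25;0 0 -0.45 0 0 0 0.5;0 0 -0.55 0 0 0 0.5;0 0.1 -0.6 0 0 0 1;0 0.2 -0.6 0 0 0 1;0 0.3 -0.6 0 0 0 1")

```text
t: 39.37
tool_pos: [515.3, 155.4, 196.2]
tool_rot: [1.0, -0.02, -0.001, 0.001]
wrist_force: [0.7, -0.4, 0.0]
width: 0.951
```

```bash
python3 -c "
from h import *
go((400,-250,215),-61.4)
f=vision.grab_frame('wrist');cv2.imwrite('pics/w32.png',f[:,:,::-1])"
```

```text
t 39.37 pos [515.3 155.4 196.2] yaw -2.3 w 0.951 F [ 0.7 -0.4  0. ] j [ 0.07  0.37  1.35 -0.    1.43  0.11]
rows [-0.397  1.638 -0.072] [0.0004 0.0003 0.1643] dist 421.9
```

View pics/w32.png

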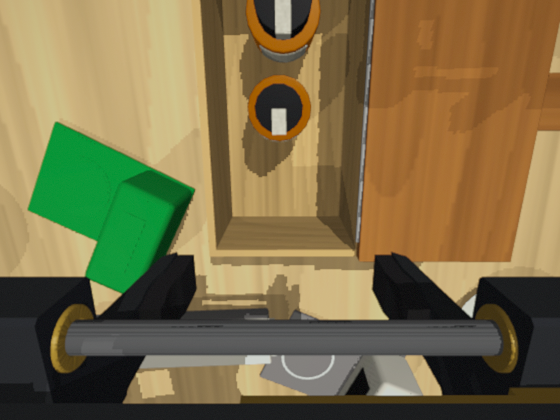

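Both a (283,15) and b (279,108) are upright in the box. On to the third jar.

Request:
move_arm(motion="-0.02 0.1 -0.07 0 0 0.018 1;-0.05 0.22 -0.07 0 0 0.036 1;-0.08 0.36 -0.07 0 0 0.054 1;-0.12 0.5 -0.07 0 0 0.072 1;-0.16 0.64 -0.07 0 0 0.09 1;-0.2 0.78 -0.07 0 0 0.108 1;-0.24 0.9 -0.07 0 0 0.126 1;-0.27 1 -0.07 0 0 0.144 1;-0.27 1 -0.07 0 0 0.162 1;-0.27 1 -0.07 0 0 0.164 1")

```text
t: 40.25
tool_pos: [437.2, -96.3, 214.5]
tool_rot: [0.858, -0.514, -0.001, 0.002]
wrist_force: [0.4, 0.5, -0.6]
width: 1.003
```

```bash
python3 -c "
from h import *
go((400,-300,190),-61.4)"
```

```text
t 40.25 pos [437.2 -96.3 214.5] yaw -61.9 w 1.003 F [ 0.4  0.5 -0.6] j [-0.48  0.2   1.55 -0.    1.4   0.6 ]
rows [0.648 0.515 0.101] [ 0.0007 -0.0002 -0.0013] dist 208.5
```

Request:
move_arm(motion="0.648 0.515 0.1 0 0 -0.001 1;0.648 0.515 0.1 0 0 -0.001 1;0.648 0.515 0.1 0 0 -0.001 1;0.648 0.515 0.1 0 0 -0.001 1;0.648 0.515 0.1 0 0 -0.001 1;0.648 0.515 0.1 0 0 -0.001 1;0.648 0.515 0.1 0 0 -0.001 1;0.648 0.515 0.1 0 0 -0.001 1;0.648 0.515 0.1 0 0 -0.001 1;0.648 0.515 0.1 0 0 -0.001 1")

```text
t: 41.08
tool_pos: [400.5, -298.6, 190.6]
tool_rot: [0.86, -0.51, -0.0, 0.002]
wrist_force: [0.4, 0.9, 0.4]
width: 0.995
```

```bash
python3 -c "
from h import *
go((416,-369,150),-61.4)
W=vision.camera_info('wrist')
f=vision.grab_frame('wrist');cv2.imwrite('pics/w33.png',f[:,:,::-1])
u,v=proj(W,(416.4,-368.8,84));print(u,v)
x0,y0=int(u-75),int(v-75);x0=max(x0,0);y0=max(y0,0);print(x0,y0);crop(f,x0,y0,x0+150,y0+150,4,'pics/w33c.png')
"
```

```text
t 41.08 pos [ 400.5 -298.6  190.6] yaw -61.3 w 0.995 F [0.4 0.9 0.4] j [-0.88  0.31  1.46 -0.    1.37  0.2 ]
rows [0.276 0.08  0.163] [ 0.0007 -0.0003  0.0002] dist 82.7
361.08566437478896 222.41604299295005
286 147
```

View pics/w33.png

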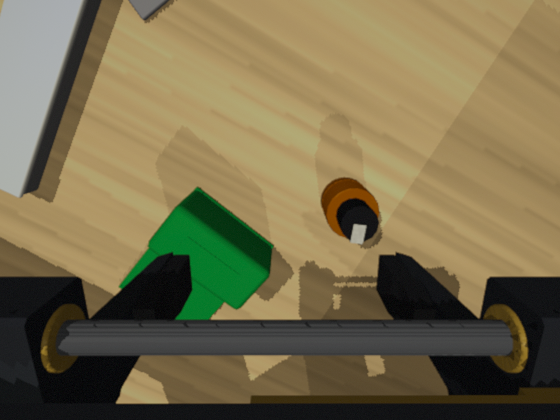

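View pics/w33c.png

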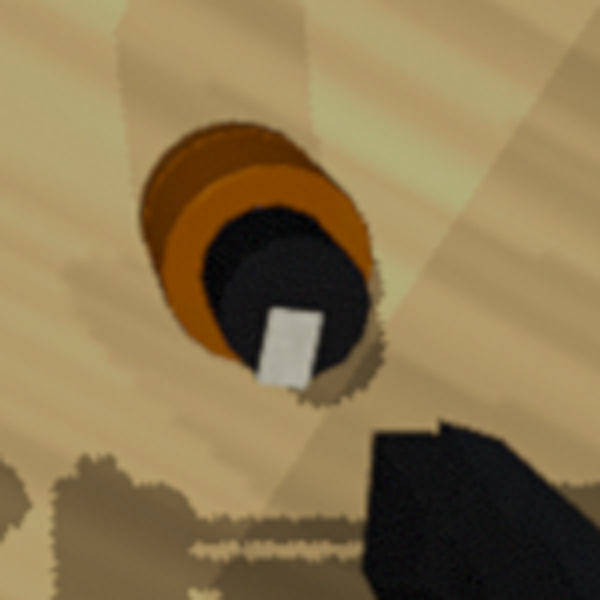

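```bash
python3 -c "
from h import *
W=vision.camera_info('wrist')
q=lambda x,y:(286+x/4,147+y/4)
for z in (84,79):
  A=onz(W,*q(295,309),z);B=onz(W,*q(284,388),z);L=np.degrees(np.arctan2(*(B-A)[[1,0]]))
  print(A.round(1),np.linalg.norm(B-A).round(1),'L',L.round(1),'pick',round(L+90,1), np.linalg.norm(onz(W,*q(220,300),z)-onz(W,*q(368,300),z)))
z=84;A=onz(W,*q(295,309),z)
go((A[0],A[1],150),L+90)
"
```

```text
[ 414.3 -368.9   84. ] 18.7 L -155.2 pick -65.2 32.36998120629713
[ 413.4 -370.7   79. ] 19.0 L -155.2 pick -65.2 32.943212625019804
t 41.13 pos [ 400.4 -298.8  190.6] yaw -61.4 w 0.999 F [-0.8 -0.6 -0.1] j [-0.88  0.31  1.46 -0.    1.37  0.2 ]
rows [0.272 0.085 0.163] [ 0.0007 -0.0003  0.0106] dist 82.2
```

Request:
move_arm(motion="0.14 0.04 0.03 0.0007 0 0.007 1;0.27 0.085 0.08 0.0007 0 0.007 1;0.27 0.085 0.163 0.0007 0 0.007 1;0.27 0.085 0.163 0.0007 0 0.007 1;0.27 0.085 0.163 0.0007 0 0.007 1;0.27 0.085 0.163 0.0007 0 0.007 1;0.27 0.085 0.163 0.0007 0 0.007 1;0.27 0.085 0.163 0.0007 0 0.007 1;0.27 0.085 0.163 0.0007 0 0.007 1;0.27 0.085 0.163 0.0007 0 0.007 1")

```text
t: 41.97
tool_pos: [414.1, -368.2, 150.6]
tool_rot: [0.849, -0.529, 0.001, 0.001]
wrist_force: [0.9, 0.0, 0.4]
width: 0.997
```

```bash
python3 -c "
from h import *
go((414.5,-369,37.5),-64)
W=vision.camera_info('wrist');print(proj(W,(414.5,-369,84)))
f=vision.grab_frame('wrist');crop(f,180,120,400,300,3.6,'pics/w34.png')
"
```

```text
t 41.97 pos [ 414.1 -368.2  150.6] yaw -63.9 w 0.997 F [0.9 0.  0.4] j [-0.94  0.43  1.38 -0.    1.32  0.17]
rows [0.002 0.    0.453] [-0.     -0.0004  0.0004] dist 113.1
[282.91744138 215.23569856]
```

View pics/w34.png

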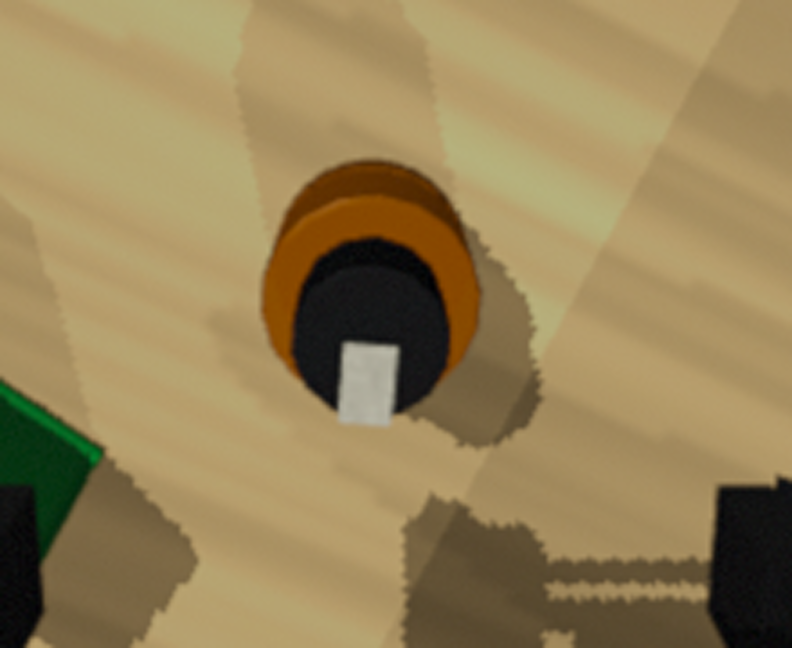

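```bash
python3 -c "
from h import *
W=vision.camera_info('wrist')
for u,v in ((208,246),(192,275)): 
  p=onz(W,u,v,76); r=R.from_quat(get_state()['tool_rot']).inv().apply(p-get_state()['tool_pos']);print(p.round(0),r.round(0))
"
```

```text
[ 363. -328.   76.] [-59.  28.  74.]
[ 334. -326.   76.] [-73.  53.  74.]
```

Request:
move_arm(motion="0 0 0.1 0 0 0.007 0.4;0 0 0.2 0 0 0.007 0.4;0 0 0.3 0 0 0.007 0.4;0 0 0.38 0 0 0.007 0.4;0 0 0.453 0 0 0.007 0.4;0 0 0.453 0 0 0.007 0.4;0 0 0.453 0 0 0.007 -1;0 0 0.453 0 0 0.007 -1;0 0 0.453 0 0 0.007 -1;0 0 0.453 0 0 0.007 -1", newtons=30)

```text
t: 42.85
tool_pos: [414.6, -368.9, 38.4]
tool_rot: [0.837, -0.547, 0.002, 0.001]
wrist_force: [-0.0, 0.9, 0.4]
width: 0.421
```

Request:
move_arm(motion="0 0 0 0 0 0 -1;0 0 0 0 0 0 -1;0 0 0 0 0 0 -1;0 0 0 0 0 0 -1;0 0 0 0 0 0 -1;0 0 0 0 0 0 -1;0 0 0 0 0 0 -1;0 0 0 0 0 0 -1;0 0 0 0 0 0 -1;0 0 0 0 0 0 -1", newtons=30)

```text
t: 43.68
tool_pos: [414.6, -368.9, 38.5]
tool_rot: [0.837, -0.547, 0.002, 0.001]
wrist_force: [-1.3, 1.6, 1.9]
width: 0.379
```

```bash
python3 -c "
from h import *
go((537.5,-79,145),62.5)
f=vision.grab_frame('wrist');crop(f,180,120,400,340,2.6,'pics/w35.png')
"
```

```text
t 43.68 pos [ 414.6 -368.9   38.5] yaw -66.4 w 0.379 F [-1.3  1.6  1.9] j [-0.94  0.57  1.53 -0.    1.05  0.22]
rows [-0.864 -0.915 -0.429] [ 0.0007 -0.0005 -0.358 ] dist 332.4
```

View pics/w35.png

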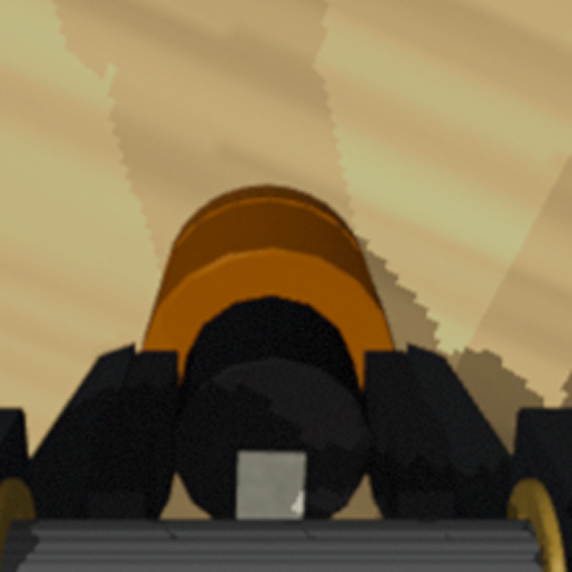

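Held at 33.4 mm, so it is jar c, and d is absent. I lift and carry it while turning 129°.

Request:
move_arm(motion="0 0 -0.05 0 0 0 -1;0 0 -0.13 0 0 0 -1;0 0 -0.22 0 0 0 -1;0 0 -0.3 0 0 -0.018 -1;-0.03 -0.03 -0.38 0 0 -0.036 -1;-0.08 -0.085 -0.42 0 0 -0.054 -1;-0.15 -0.16 -0.42 0 0 -0.072 -1;-0.22 -0.23 -0.42 0 0 -0.09 -1;-0.29 -0.305 -0.42 0 0 -0.108 -1;-0.36 -0.38 -0.42 0 0 -0.126 -1")

```text
t: 44.57
tool_pos: [465.5, -246.9, 142.9]
tool_rot: [0.984, -0.18, 0.001, 0.002]
wrist_force: [0.6, -0.6, -3.2]
width: 0.377
```

```bash
python3 -c "
from h import *
go((537.5,-79,140),62.5)
"
```

```text
t 44.57 pos [ 465.5 -246.9  142.9] yaw -20.7 w 0.377 F [ 0.6 -0.6 -3.2] j [-0.71  0.4   1.47 -0.    1.27 -0.35]
rows [ 0.032 -0.73   0.01 ] [ 7.000e-04 -2.000e-04 -2.312e-01] dist 182.7
```

Request:
move_arm(motion="0 -0.06 0 0 0 -0.019 -1;0.005 -0.14 0 0 0 -0.038 -1;0.01 -0.22 0 0 0 -0.057 -1;0.015 -0.3 0 0 0 -0.076 -1;0.02 -0.38 0 0 0 -0.095 -1;0.025 -0.46 0 0 0 -0.114 -1;0.03 -0.54 0 0 0 -0.133 -1;0.032 -0.62 0 0.0005 0 -0.152 -1;0.032 -0.68 0 0.0005 0 -0.171 -1;0.032 -0.71 0 0.0005 0 -0.19 -1")

```text
t: 45.4
tool_pos: [536.1, -82.0, 142.0]
tool_rot: [0.913, 0.407, 0.0, 0.0]
wrist_force: [-0.0, -0.0, -2.8]
width: 0.378
```

```bash
python3 -c "
from h import *
go((537.5,-79,44.6),62.5)
"
```

```text
t 45.4 pos [536.1 -82.  142. ] yaw 48.1 w 0.378 F [-0.  -0.  -2.8] j [-0.37  0.42  1.43  0.    1.29 -1.21]
rows [ 0.012 -0.004  0.389] [ 0.0001 -0.0001 -0.04  ] dist 97.4
```

Request:
move_arm(motion="0.006 0 0 0 0 -0.018 -1;0.012 -0.004 0 0 0 -0.036 -1;0.012 -0.004 0.03 0 0 -0.04 -1;0.012 -0.004 0.09 0 0 -0.04 -1;0.012 -0.004 0.17 0 0 -0.04 -1;0.012 -0.004 0.25 0 0 -0.04 -1;0.012 -0.004 0.31 0 0 -0.04 -1;0.012 -0.004 0.35 0 0 -0.04 -1;0.012 -0.004 0.37 0 0 -0.04 -1;0.012 -0.004 0.376 0 0 -0.04 -1")

```text
t: 46.23
tool_pos: [537.3, -79.1, 47.3]
tool_rot: [0.855, 0.519, 0.0, -0.0]
wrist_force: [-0.5, -0.1, -1.3]
width: 0.377
```

```bash
python3 -c "
from h import *
go((537.5,-79,44.6),62.5)
f=vision.grab_frame('wrist');cv2.imwrite('pics/w36.png',f[:,:,::-1])
"
```

```text
t 46.23 pos [537.3 -79.1  47.3] yaw 62.5 w 0.377 F [-0.5 -0.1 -1.3] j [-0.36  0.54  1.55  0.    1.05 -1.46]
rows [0.001 0.001 0.011] [-0.     -0.0001 -0.    ] dist 2.7
```

View pics/w36.png

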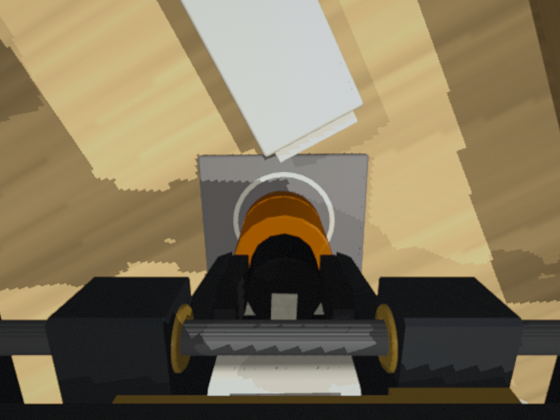

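Centred in the ring (jar 238-330, ring 234-333), strip to the window. I lower and release it.

Request:
move_arm(motion="0 0 0.005 0 0 0 -1;0 0 0.01 0 0 0 -1;0 0 0.01 0 0 0 -0.25;0 0 0.01 0 0 0 0;0 0 0.01 0 0 0 0.2;0 0 0.01 0 0 0 0.2;0 0 0.01 0 0 0 0.2;0 0 0.01 0 0 0 0.2;0 0 0.01 0 0 0 0.2;0 0 0.01 0 0 0 0.2")

```text
t: 47.12
tool_pos: [537.5, -79.2, 45.3]
tool_rot: [0.855, 0.519, 0.0, 0.0]
wrist_force: [0.0, -0.0, -0.5]
width: 0.602
```

```bash
python3 -c "
from h import *
go((537.5,-79,44.6),62.5)
f=vision.grab_frame('wrist');cv2.imwrite('pics/w37.png',f[:,:,::-1])
"
```

```text
t 47.12 pos [537.5 -79.2  45.3] yaw 62.5 w 0.602 F [ 0.  -0.  -0.5] j [-0.36  0.54  1.55  0.    1.05 -1.46]
rows [ 0.001 -0.     0.003] [ 0.0001 -0.0001 -0.    ] dist 0.7
```

View pics/w37.png

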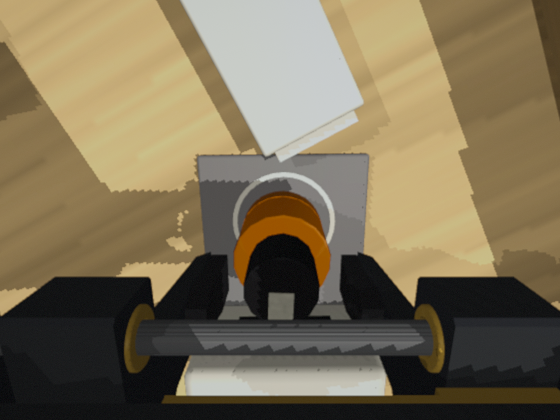

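Jar c stands well. I regrip and take it to the box's near end.

Request:
move_arm(motion="0 0 0 0 0 0 -1;0 0 0 0 0 0 -1;0 0 0 0 0 0 -1;0 0 0 0 0 0 -1;0 0 0 0 0 0 -1;0 0 0 0 0 0 -1;0 0 -0.02 0 0 0 -1;0 0 -0.08 0 0 0 -1;0 0 -0.16 0 0 0 -1;0 0 -0.24 0 0 0 -1", newtons=30)

```text
t: 48.0
tool_pos: [537.1, -78.9, 105.8]
tool_rot: [0.855, 0.519, -0.0, -0.001]
wrist_force: [0.2, 0.1, -1.8]
width: 0.377
```

```bash
python3 -c "
from h import *
go((516,164,180),-2.2)"
```

```text
t 48.0 pos [537.1 -78.9 105.8] yaw 62.5 w 0.377 F [ 0.2  0.1 -1.8] j [-0.36  0.47  1.48  0.    1.2  -1.46]
rows [ 0.823 -0.524 -0.296] [-0.0002  0.      0.1797] dist 254.8
```

Request:
move_arm(motion="0.02 -0.01 -0.08 0 0 0.018 -1;0.05 -0.03 -0.17 0 0 0.036 -1;0.1 -0.065 -0.25 0 0 0.054 -1;0.17 -0.11 -0.3 0 0 0.072 -1;0.25 -0.16 -0.31 0 0 0.09 -1;0.34 -0.215 -0.31 0 0 0.108 -1;0.43 -0.275 -0.31 0 0 0.126 -1;0.53 -0.335 -0.31 0 0 0.144 -1;0.63 -0.4 -0.31 0 0 0.162 -1;0.72 -0.46 -0.31 0 0 0.18 -1")

```text
t: 48.83
tool_pos: [517.6, 135.6, 183.6]
tool_rot: [1.0, -0.023, -0.001, -0.001]
wrist_force: [-0.2, 0.1, -2.5]
width: 0.377
```

```bash
python3 -c "
from h import *
go((516,164,180),-2.2)"
```

```text
t 48.83 pos [517.6 135.6 183.6] yaw -2.6 w 0.377 F [-0.2  0.1 -2.5] j [0.03 0.37 1.38 0.   1.39 0.08]
rows [-0.012 -0.113  0.014] [-0.0002  0.0002 -0.0012] dist 28.7
```

Request:
move_arm(motion="-0.006 -0.06 0 0 0 -0.001 -1;-0.012 -0.113 0 0 0 -0.001 -1;-0.012 -0.113 0 0 0 -0.001 -1;-0.012 -0.113 0 0 0 -0.001 -1;-0.012 -0.113 0.04 0 0 -0.001 -1;-0.012 -0.113 0.11 0 0 -0.001 -1;-0.012 -0.113 0.19 0 0 -0.001 -1;-0.012 -0.113 0.27 0 0 -0.001 -1;-0.012 -0.113 0.34 0 0 -0.001 -1;-0.012 -0.113 0.38 0 0 -0.001 -1")

```text
t: 49.67
tool_pos: [515.2, 162.8, 86.8]
tool_rot: [1.0, -0.02, -0.002, -0.0]
wrist_force: [0.3, -0.5, -2.5]
width: 0.376
```

```bash
python3 -c "
from h import *
go((516,164,45.5),-2.2)
f=vision.grab_frame('wrist');cv2.imwrite('pics/w38.png',f[:,:,::-1])"
```

```text
t 49.67 pos [515.2 162.8  86.8] yaw -2.3 w 0.376 F [ 0.3 -0.5 -2.5] j [0.09 0.49 1.51 0.   1.15 0.13]
rows [ 0.004 -0.005  0.165] [-0.0001  0.0006 -0.0004] dist 41.4
```

View pics/w38.png

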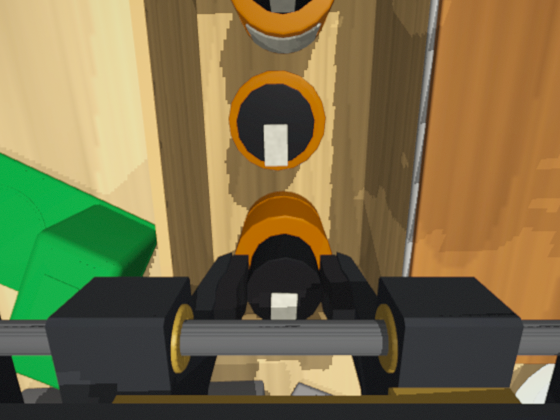

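Jar c is clear of b. I lower, release and retreat.

Request:
move_arm(motion="0.002 0 0.05 0 0 0 -1;0.002 0 0.1 0 0 0 -1;0.002 0 0.135 0 0 0 -1;0.002 0 0.155 0 0 0 -1;0.002 0 0.162 0 0 0 -1;0.002 0 0.164 0 0 0 -1;0.002 0 0.164 0 0 0 -0.25;0.002 0 0.164 0 0 0 0;0.002 0 0.164 0 0 0 0.15;0.002 0 0.164 0 0 0 0.15")

```text
t: 50.55
tool_pos: [515.3, 162.9, 45.3]
tool_rot: [1.0, -0.02, -0.002, -0.0]
wrist_force: [0.5, -0.2, 0.7]
width: 0.567
```

Request:
move_arm(motion="0 0 0 0 0 0 0.15;0 0 -0.05 0 0 0 0.15;0 0 -0.15 0 0 0 0.15;0 0 -0.25 0 0 0 0.15;0 0 -0.35 0 0 0 0.15;0 0 -0.45 0 0 0 0.5;0 0 -0.55 0 0 0 0.5;0 0.1 -0.65 0 0 0 1;0 0.25 -0.65 0 0 0 1;-0.1 0.4 -0.65 0 0 0 1")

```text
t: 51.38
tool_pos: [491.4, 65.2, 208.9]
tool_rot: [1.0, -0.02, -0.0, -0.0]
wrist_force: [-0.2, -1.1, -0.3]
width: 0.929
```

```bash
python3 -c "
from h import *
go((350,-150,240),-2.2)
f=vision.grab_frame('wrist');cv2.imwrite('pics/w39.png',f[:,:,::-1])"
```

```text
t 51.38 pos [491.4  65.2 208.9] yaw -2.3 w 0.929 F [-0.2 -1.1 -0.3] j [-0.11  0.28  1.44  0.    1.42 -0.07]
rows [-0.531  0.882 -0.124] [-0.      0.     -0.0002] dist 259.3
```

View pics/w39.png

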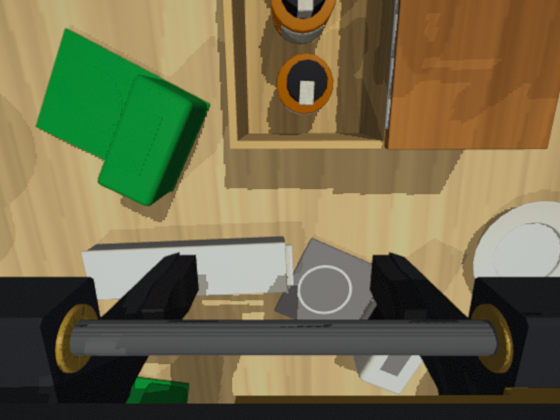

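Request:
move_arm(motion="-0.53 0.88 -0.12 0 0 0 1;-0.53 0.88 -0.12 0 0 0 1;-0.53 0.88 -0.12 0 0 0 1;-0.53 0.88 -0.12 0 0 0 1;-0.53 0.88 -0.12 0 0 0 1;-0.53 0.88 -0.12 0 0 0 1;-0.53 0.88 -0.12 0 0 0 1;-0.53 0.88 -0.12 0 0 0 1;-0.53 0.88 -0.12 0 0 0 1;-0.53 0.88 -0.12 0 0 0 1")

```text
t: 52.27
tool_pos: [344.4, -152.2, 239.1]
tool_rot: [1.0, -0.021, -0.003, 0.001]
wrist_force: [0.8, -0.1, 0.8]
width: 0.998
```

```bash
python3 -c "
from h import *
print(get_state()['t'],get_state()['joint_velocities'].round(3))
f=vision.grab_frame('top');cv2.imwrite('pics/t40.png',f[:,:,::-1]);crop(f,70,90,230,260,3.5,'pics/t40c.png')
f=vision.grab_frame('scene');cv2.imwrite('pics/s40.png',f[:,:,::-1]);crop(f,320,180,520,380,3,'pics/s40c.png')"
```

```text
52.2667 [ 0.021  0.005 -0.002 -0.001  0.001 -0.002]
```

View pics/t40.png

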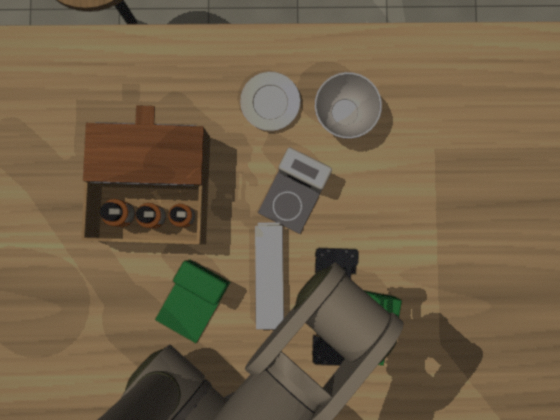

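View pics/t40c.png

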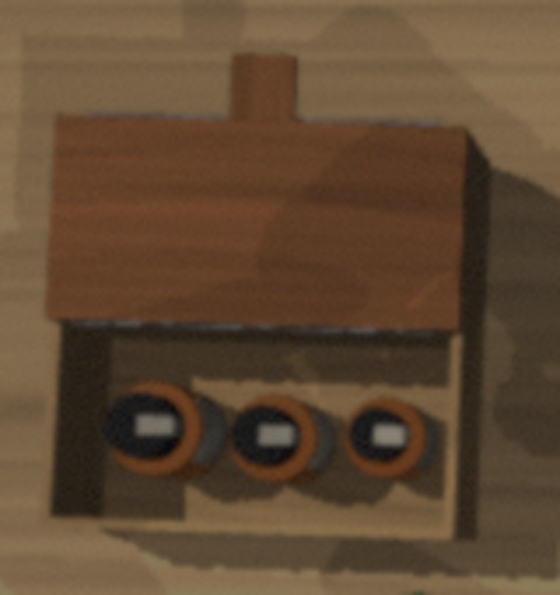

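View pics/s40c.png

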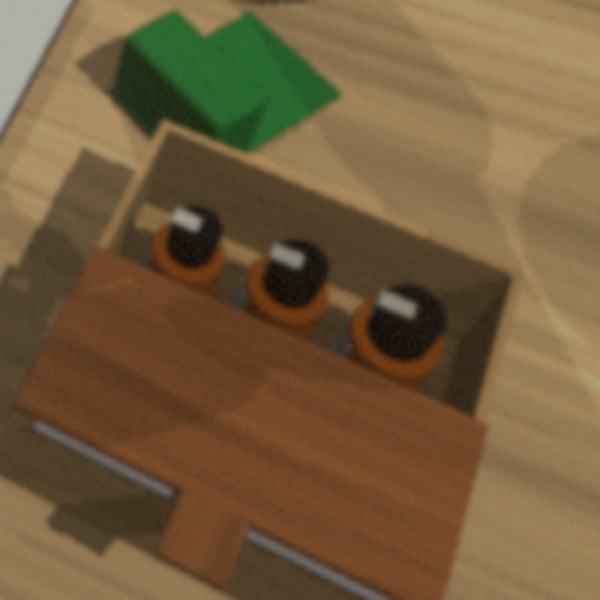

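```bash
python3 -c "
from h import *
T=vision.camera_info('top');S=vision.camera_info('scene')
for a,b in [((297,57),(160,552)),((232,54),(224,588)),((465,130),(18,408)),((62,116),(440,600)),((458,330),(100,250))]:
  p,e=tri((70+a[0]/3.5,90+a[1]/3.5),T,(320+b[0]/3,180+b[1]/3),S);print(p.round(1),e.round(1))
H=np.array([518.5,232.3]);X=np.array([.9992,-.039]);Y=np.array([.039,.9992])
for n,c,z in (('a',(150,426),100),('b',(268,435),95),('c',(380,434),90)):
  p=onz(T,70+c[0]/3.5,90+c[1]/3.5,z)[:2]-H;print(n,(p@X).round(1),(p@Y).round(1))
"
```

```text
[744.  206.  110.2] 3.9
[746.4 244.7 110.5] 1.5
[699.2 102.8 104.5] 2.9
[705.4 346.2 123.2] 5.7
[574.9 107.2 106. ] 4.6
a -2.6 61.6
b -5.5 -9.6
c -2.3 -77.3
```

Tab height by triangulation is about 110 mm, against 111 for fully flat. All jars are upright and in range, and the bystanders haven't moved. I hand the job in.

```bash
python3 -c "
from plant import ticket
print(ticket.close_job())"
```

```text
the job is handed in; nothing more can be done
None
```

I folded the cover open, scanned the three jars present (a, b, c; jar d is absent) in order, and packed them upright in the front compartment. I handed the job in at about t = 52 s, and it gives no verdict.

**Last checks that passed**
- **Cover:** the tab measures about 110 mm high, against 111 expected when flat, so the front leaf lies on the rear leaf.
- **Jars:** all three stand upright with gaps between them. Their lids are within about 6 mm of the compartment's centre line across, at about +70, 0 and -68 mm along it, all within limits.
- **Scanning:** each jar was released on the ring, by eye within about 3 mm of its middle, with its strip pointing to the window. Each stood there about half a second before the fingers closed on it again, so the full second includes time being gripped.
- **Rest of the scene:** the bowl, plate and chopstick box look unmoved, and the arm is clear of everything.

**What failed or disagreed**
- **Finger length:** the real fingertips end about 26 mm above the reported TCP. The first try at the tab closed on nothing, so I reached deeper after that.
- **Jar b:** it had been knocked about 27 mm aside. I measured it again before grasping.
- **Cameras:** the views disagreed by 1 to 6 mm. One rear corner of the leaf read 123 mm high, which disagrees with its other points; I took it as a corner cut off in the picture.

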